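# Rock the vee block out of its spring nest

### The arm

A 6-joint arm with a two-finger parallel gripper is mounted at the origin on a cart in front of the work surface, level with it; the furniture and walls round the work are solid. World frame = base frame: x ahead of the robot, y to its left, z up, the work surface at z = 0. Lengths are in m, angles in rad, forces in N, time in s.
With the tool pointing down it reaches from about 0.375 to 0.975 m from the base axis. Payload 3.8 kg.
Tool frame: the origin (TCP) lies midway between the tips of the shut fingers; the grasp point (between the pads) lies 19 mm behind it; z points along the fingers, y is the line along which they close (so a half turn about z gives the same grasp; the last joint's range is limited). The gripper opens to 85 mm and grips with 20 to 120 N. Pads are 22 mm wide; open, the fingers measure 114 mm over their backs; the gripper's body (76 mm by 85 mm) begins 54 mm behind the grasp point. The pads swing forward as they close: fully open they stand 13 mm farther back than shut.
Start: joints at [-1.194, 0.264, 1.604, -0, 1.274, -0.037], TCP at [0.271, -0.618, 0.231] pointing down, gripper open.
Joint ranges: [-2.63, 2.63], [-0.94, 2.18], [0.31, 2.57], [-1.31, 4.45], [0, 2.66], [-2.55, 2.55]. Speed limits (rad/s): [2.57, 2.57, 3.14, 3.14, 3.14, 3.14].

### API

Orientations are given as a rotation vector (axis times angle).
In Python, from workcell import bot, read_camera, camera_info, ticket gives the robot as it stands.
- The arm moves only by the tool servo_tool, never from a script. Its argument "targets" is a list of rows, each an object of numbers: "hand": the closure, from -1 (fully open) to 1 (shut); "x", "y", "z": the shift along the tool's x, y, z as a fraction of full scale; "roll": the turn about the tool's z as a fraction of full scale. In form: [{"hand": .., "x": .., "y": .., "z": .., "roll": ..}, ...]. A call has 1 to 10 rows; each row is the pose to reach, as a shift and turn from the pose commanded when the call began, along the tool's axes at that moment, turning the shorter way round; what a row does not reach only later rows make up. Full scale, the value 1, is 50 cm for a shift and 180 degrees for a turn. A row lasts 1/12 s, in which the tool goes at most 41.7 mm and 7.16 degrees, less where a joint would pass 70% of its speed; a pose out of reach is approached as far as the arm can. A call with a number of a shift or a turn outside -1 to 1 is refused whole. A call with a gripper value outside its range is refused whole. The fingers move at their own pace and stop on an object; "grip_force" is the grip in N (left out, the last holds). Time passes only in rows, so rows that repeat a pose let the fingers close. It gives the time, the measured TCP pose, the force, the opening and the grip force at its end, in the units of the state.
- bot.read_state(): the state, without advancing time (a new reading comes with each control period).
- read_camera(name): name is "scene" or "top"; returns the picture (400x640x3 uint8, red, green, blue); there is no depth.
- camera_info(name): a dict with "fx", "fy", "cx", "cy" (pixels), "k1" (the pictures are not rectified: a ray, as slopes to the right and down, at radius r is drawn at 1 + k1 r^2 times it, then the intrinsics apply), "eye" and "orientation" of the camera in the world. Camera axes: x right, y down, z forward; pixel columns grow to the right and rows downward; lengths in m; the calibration is good to about 2 mm. A picture is of the moment at which its call begins. camera_info takes no time and is no camera call.
- ticket.finish_job(): hands the job in; it is judged then, once.
The state is a dict: "time": time; "q": joint angles; "joint_vel": joint speeds; "joint_torque": joint torques, N m; "tool_pos": TCP position; "tcp_rot": TCP orientation; "wrist_force": force on the tool from outside, world axes, zero at the start; "torque": the same for the moment, N m; "width": opening from 0.0 (shut) to 1.0 (fully open); "grip_force": force on a finger pad.
Only numpy, scipy, OpenCV 4.12 (cv2) and the standard library are available. Lean on these libraries where they do the work, as an engineer would, in place of code of your own. Each camera call takes 0.05 s, during which the arm holds its last target. There are 200 camera calls.

### The job

Unload the steel post from the vee block and lay it centred in the two notches of the raised rest. Then take hold of the vee block, rock it from side to side, one long edge of its foot after the other, until it frees from the spring plungers of its nest, without lifting or tipping the loose nest plate off the table. Finish still holding the block level and square, about 2 cm clear of the nest's cheeks and straight over its seat, so that the seat can be wiped: do not put it down or let go.

Things in the scene. Friction and masses are not known exactly. Their poses are not given: they have to be found in the camera images.
- nest: Loose aluminium plate 112 (x) x 150 (y) x 16 mm, unbolted, 1.3 kg (lifts off at 13 N). Origin: centre of its underside. Two dark steel cheeks on it, 62 mm long, from y = 25.5 to 44.5 mm and -25.5 to -44.5 mm, tops 29 mm above the table; plunger bodies stick out to y = 52 mm, no higher. End stops 5 mm high at x = +-26.5 mm.
- nest_seat (a point): Centre of the seat on the nest plate, 16 mm above the table; nest axes. Two spring plungers in each cheek hold down a long edge of the block's foot: about 9 N frees one edge, 18 N both at once. An edge snaps past when raised 5 to 6 mm with the other edge as pivot (8 deg); raised 11 mm (15 deg) it then rests on the plungers, 10 mm above the seat, and the other edge is rocked out alike.
- vee_block: Steel vee block, 0.28 to 0.42 kg, 50 long (x), 40 wide over its flat sides (y), 41 mm high; origin: centre of its underside, on the seat at the start, axes as the nest's. Foot (lowest 6 mm) 48 mm wide, a 3 mm radius bead along each long edge. A 90 deg vee 11 mm wide, 5.5 mm deep runs along x in its top. Grip across y, fingertips 17 mm or more above its underside to clear the cheeks.
- foot_left (a point): Underside of the block's foot at y = +21 mm, x = 0, below the bead of that long edge.
- foot_right (a point): Underside of the block's foot at y = -21 mm, x = 0, below the bead of that long edge.
- work_post: Steel optical post, diameter 12.7 mm, 100 mm long, 0.13 kg; origin at the centre of one end, z along the post. At the start it lies in the vee of the block, its middle within 4 mm of the block's middle, its axis 3.5 mm above the block's top: the fingertips grip it across, just above the block.
- post_mid (a point): Middle of the post, on its axis.
- rest: Fixed aluminium rest: base 92 (x) x 36 (y) x 10 mm with two upright forks 8 mm thick at x = +33 and -33 mm (58 mm clear between), each with a 90 deg vee notch 18 mm wide, bottom 55 mm and tips 64 mm above the table. The post is to lie along x. Origin: centre of its underside.
- rest_cradle (a point): Where the post's middle is when it lies centred in both notches: 64 mm above the table; rest axes.
Things that resemble listed ones, but are neither listed nor needed, are in the scene too. Of the things that look like the vee_block, the larger one is meant.

How it is judged:
By the outcome, as a careful person would: the job done as asked, in the order asked, and still so for the second after the job is handed in, while the arm keeps its last pose, push and grip.
It also fails if it takes over 51 s, if anything falls off the work surface, if the arm or the gripper's body presses on something with over 40 N, if the wrist force passes 120 N, or if a joint passes its speed limit or range.

## Working session

There is one attempt and no reset: what is moved stays moved. The work goes in short steps, Python scripts to look and compute and a tool call to move; the robot and the scene stay as the last step left them, time stands still between calls to the robot, and variables do not carry over. Pictures are saved under pics/ and viewed, at most 10 in all, crops included, and the job is handed in when it is done.

Besides the shell and the picture viewer there is one more tool, called after "Request:" by a JSON object that holds its "fn" and its "kwargs", one argument or row to a line. servo_tool: Moves the arm, as the interface text tells. Its arguments: {"type":"object","properties":{"targets":{"type":"array"},"grip_force":{"type":"number"}},"required":["targets"]}

```bash
mkdir -p pics; ls
python3 - <<'E'
from workcell import bot, read_camera, camera_info
import cv2
for n in("scene","top"):
    print(n,camera_info(n)); cv2.imwrite(f"pics/{n}0.png",read_camera(n)[:,:,::-1])
print(bot.read_state())
E
```

```text
pics
scene {'fx': 474.23870695963296, 'fy': 474.23870695963296, 'cx': 313.7993902418237, 'cy': 200.9327098262132, 'k1': 0.0208201211618843, 'eye': array([ 0.11737822, -0.49752128,  0.39009297]), 'orientation': array([-1.9048062 ,  0.58902348, -0.42725981])}
top {'fx': 461.5848450073164, 'fy': 461.5848450073164, 'cx': 329.85550591315115, 'cy': 196.40229506160176, 'k1': 0.026938891782659367, 'eye': array([0.47227061, 0.12950964, 0.93444585]), 'orientation': array([-2.16971381,  2.17032224, -0.15811831])}
{'time': 0.1, 'q': array([-1.19389319e+00,  2.64703191e-01,  1.60526332e+00, -1.65939186e-05,
        1.27372053e+00, -3.69256798e-02]), 'joint_vel': array([ 1.16700709e-03,  5.22887156e-04, -1.65992285e-03,  8.02431821e-05,
        1.80664937e-03, -1.90965766e-04]), 'joint_torque': array([ 8.64370777e-04, -5.16706395e+01, -3.68589699e+01, -5.49777440e-05,
        6.31153991e-03,  1.37352913e-05]), 'tool_pos': array([ 0.27115648, -0.61739898,  0.23005546]), 'tcp_rot': array([-3.07256168e+00, -6.44996236e-01,  5.80723916e-04]), 'wrist_force': array([-0.23264505,  0.05812379,  0.0980732 ]), 'torque': array([-0.02005013, -0.0103928 ,  0.02515426]), 'grip_force': 0.0, 'width': 0.9982396451546622}
```

View pics/scene0.png

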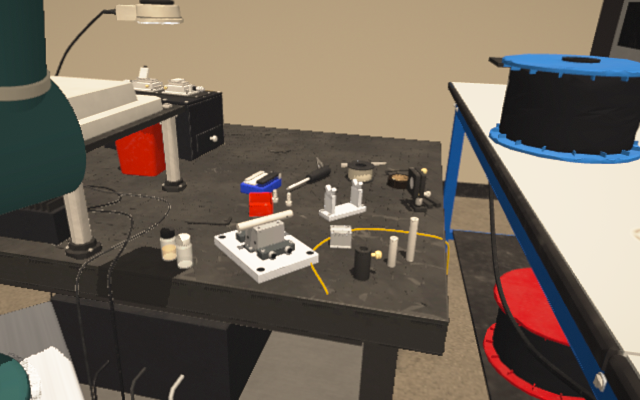

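View pics/top0.png

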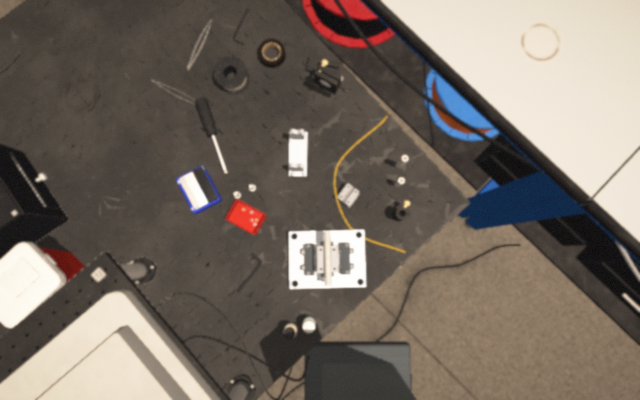

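The top view shows the nest at (327,259) with the post in its vee, and the rest at (298,153). Look-alikes for the block are the small vee block at (348,194); for the post, the standing posts at (404,157) and (401,180). I choose the block in the nest, which is the larger one, and the post lying on it. Next is a close crop.

```bash
python3 - <<'E'
import cv2,numpy as np
t=cv2.imread("pics/top0.png")
a=cv2.resize(t[220:300,280:375],None,fx=6,fy=6,interpolation=cv2.INTER_CUBIC)
b=cv2.resize(t[120:200,275:315],None,fx=5,fy=6,interpolation=cv2.INTER_CUBIC)
cv2.imwrite("pics/c1.png",np.hstack([a,b]))
s=cv2.imread("pics/scene0.png")
cv2.imwrite("pics/c2.png",cv2.resize(s[170:290,205:375],None,fx=4.5,fy=4.5,interpolation=cv2.INTER_CUBIC))
E
cat > h.py <<'E'
import numpy as np,cv2
from scipy.spatial.transform import Rotation as R
from workcell import camera_info
def proj(P,n):
    c=camera_info(n);p=R.from_rotvec(c['orientation']).inv().apply(np.atleast_2d(P)-c['eye'])
    s=p[:,:2]/p[:,2:];s=s*(1+c['k1']*(s**2).sum(1,keepdims=True))
    return s*[c['fx'],c['fy']]+[c['cx'],c['cy']]
def back(uv,z,n):
    c=camera_info(n);d=(np.atleast_2d(uv)-[c['cx'],c['cy']])/[c['fx'],c['fy']];s=d.copy()
    for _ in range(10): s=d/(1+c['k1']*(s**2).sum(1,keepdims=True))
    r=R.from_rotvec(c['orientation']).apply(np.c_[s,np.ones(len(s))])
    return c['eye']+r*((z-c['eye'][2])/r[:,2:])
E
```

```text
(no output)
```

View pics/c1.png

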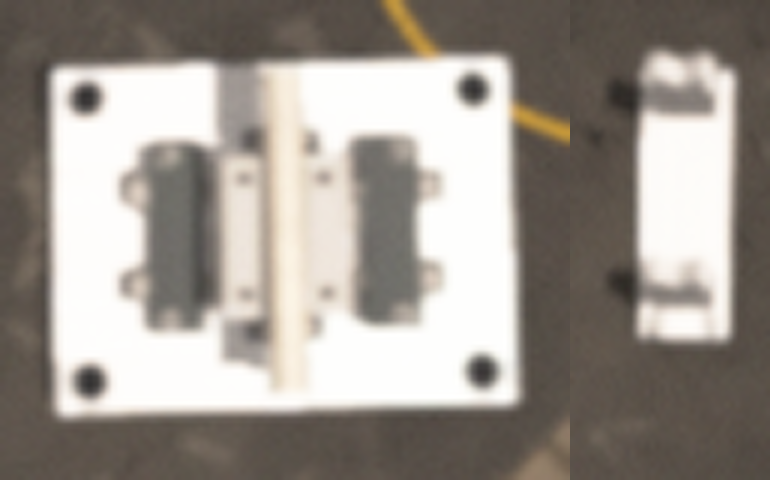

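View pics/c2.png

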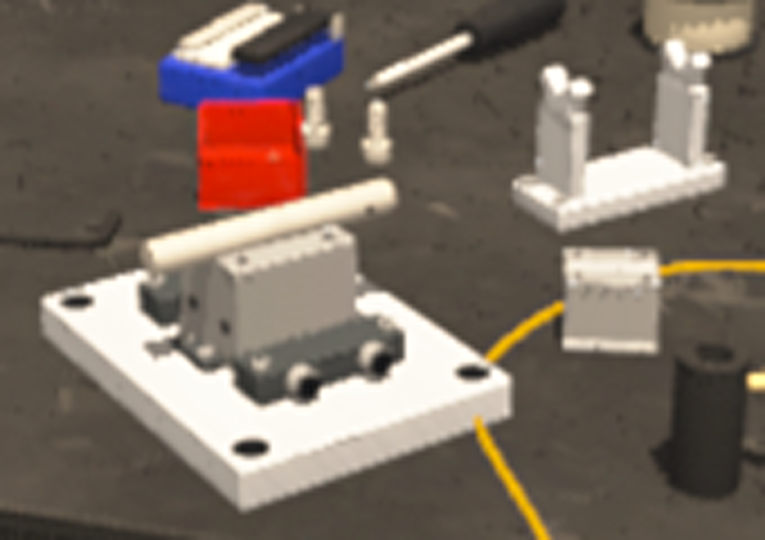

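```bash
cat > fit.py <<'E'
from h import *
from scipy.optimize import least_squares
T=lambda u,v:(u/6+280-.4,v/6+220-.4)
T2=lambda u,v:((u-570)/5+275-.4,v/6+120-.4)
S=lambda u,v:(u/4.5+205-.4,v/4.5+170-.4)
def W(p,L): c,s=np.cos(p[2]),np.sin(p[2]); return np.array([p[0]+c*L[0]-s*L[1],p[1]+s*L[0]+c*L[1],L[2]])
def fit(obs,p0,name):
    r=lambda p:np.concatenate([(proj(W(p,L),n)[0]-uv) for n,uv,L in obs])
    f=least_squares(r,p0,loss='soft_l1'); print(name,f.x[:2].round(4),np.degrees(f.x[2]).round(2)); print(r(f.x).reshape(-1,2).round(1).tolist()); return f.x
# initial
a=back([T(50,67),T(510,57),T(520,402),T(58,415)],.016,'top');print(a.round(4).tolist())
b=back([T2(735,70),T2(730,340),T2(640,340)],.01,'top');print(b.round(4).tolist())
bs=back([S(515,185),S(560,212),S(723,168)],.01,'scene');print(bs.round(4).tolist())
ns=back([S(42,300),S(243,490),S(512,378)],.016,'scene');print(ns.round(4).tolist())
pt=back([T(282,65),T(290,390)],.0605,'top');print('post',pt.round(4).tolist())
ps=back([S(150,255),S(385,192)],.0605,'scene');print('post',ps.round(4).tolist())
E
python3 fit.py
```

```text
[[0.5156, 0.1904, 0.016], [0.5188, 0.0381, 0.016], [0.4063, 0.0361, 0.016], [0.4027, 0.1867, 0.016]]
[[0.7195, 0.1524, 0.01], [0.6261, 0.1541, 0.01], [0.626, 0.1905, 0.01]]
[[0.6287, 0.1877, 0.01], [0.6284, 0.1546, 0.01], [0.7192, 0.1533, 0.01]]
[[0.4051, 0.1854, 0.016], [0.4033, 0.0271, 0.016], [0.52, 0.0399, 0.016]]
post [[0.514, 0.1145, 0.0605], [0.4134, 0.1121, 0.0605]]
post [[0.4168, 0.1158, 0.0605], [0.5154, 0.1174, 0.0605]]
```

```bash
cat >> fit.py <<'E'
h=.056;w=.075
n=fit([('top',T(50,67),(h,w,.016)),('top',T(510,57),(h,-w,.016)),('top',T(520,402),(-h,-w,.016)),('top',T(58,415),(-h,w,.016)),
('scene',S(42,300),(-h,w,.016)),('scene',S(242,472),(-h,-w,.016)),('scene',S(512,378),(h,-w,.016))],[.46,.113,.02],'nest')
h=.046;w=.018
fit([('top',T2(735,70),(h,-w,.01)),('top',T2(730,340),(-h,-w,.01)),('top',T2(640,340),(-h,w,.01)),
('scene',S(515,185),(-h,w,.01)),('scene',S(560,212),(-h,-w,.01)),('scene',S(723,168),(h,-w,.01))],[.673,.172,0],'rest')
h=.05
fit([('top',T(282,65),(h,0,.0605)),('top',T(290,390),(-h,0,.0605)),('scene',S(150,255),(-h,0,.0605)),('scene',S(385,192),(h,0,.0605))],[.465,.113,.02],'post')
from workcell import bot
s=bot.read_state();M=R.from_rotvec(s['tcp_rot']).as_matrix();print(M.round(3),s['tool_pos'])
E
python3 fit.py|tail -9
```

```text
nest [0.4616 0.1127] 1.42
[[0.7, -0.1], [-0.5, -0.3], [-0.1, -0.6], [0.2, -0.5], [-1.0, -0.0], [-0.4, 0.4], [0.0, 0.3]]
rest [0.6732 0.1712] -0.61
[[-0.1, 0.2], [0.2, -0.5], [0.4, -0.7], [-1.1, -0.2], [-0.3, 0.3], [0.1, 0.1]]
post [0.4643 0.1137] 1.58
[[-0.3, -0.1], [-0.1, -0.5], [-0.4, 1.2], [0.2, 0.6]]
[[ 0.916  0.402 -0.001]
 [ 0.402 -0.916  0.002]
 [ 0.    -0.002 -1.   ]] [ 0.27115648 -0.61739898  0.23005546]
```

Request:
{"fn": "servo_tool", "kwargs": {
  "targets": [
    {"hand":-1,"x":0.47,"y":-0.592,"z":0,"roll":0},
    {"hand":-1,"x":0.47,"y":-0.592,"z":0,"roll":0},
    {"hand":-1,"x":0.47,"y":-0.592,"z":0,"roll":0},
    {"hand":-1,"x":0.47,"y":-0.592,"z":0,"roll":0},
    {"hand":-1,"x":0.47,"y":-0.592,"z":0,"roll":0},
    {"hand":-1,"x":0.47,"y":-0.592,"z":0,"roll":0},
    {"hand":-1,"x":0.47,"y":-0.592,"z":0,"roll":0},
    {"hand":-1,"x":0.47,"y":-0.592,"z":0,"roll":0},
    {"hand":-1,"x":0.47,"y":-0.592,"z":0,"roll":0},
    {"hand":-1,"x":0.47,"y":-0.592,"z":0,"roll":0}
  ]
}}

```text
time: 0.93
tool_pos: [0.368, -0.2465, 0.2306]
tcp_rot: [-3.069, -0.652, -0.001]
wrist_force: [-0.7, -0.1, -0.6]
width: 0.999
grip_force: 0.0
```

Request:
{"fn": "servo_tool", "kwargs": {
  "targets": [
    {"hand":-1,"x":0.47,"y":-0.592,"z":0,"roll":0.123},
    {"hand":-1,"x":0.47,"y":-0.592,"z":0,"roll":0.123},
    {"hand":-1,"x":0.47,"y":-0.592,"z":0,"roll":0.123},
    {"hand":-1,"x":0.47,"y":-0.592,"z":0,"roll":0.123},
    {"hand":-1,"x":0.47,"y":-0.592,"z":0,"roll":0.123},
    {"hand":-1,"x":0.47,"y":-0.592,"z":0,"roll":0.123},
    {"hand":-1,"x":0.47,"y":-0.592,"z":0,"roll":0.123},
    {"hand":-1,"x":0.47,"y":-0.592,"z":0,"roll":0.123},
    {"hand":-1,"x":0.47,"y":-0.592,"z":0,"roll":0.123},
    {"hand":-1,"x":0.47,"y":-0.592,"z":0,"roll":0.123}
  ]
}}

```text
time: 1.77
tool_pos: [0.4642, 0.1165, 0.2311]
tcp_rot: [-3.14, -0.047, -0.0]
wrist_force: [0.3, 0.2, -0.3]
width: 0.998
grip_force: 0.0
```

```bash
cat > st.py <<'E'
import sys
from h import *
from workcell import bot
s=bot.read_state();M=R.from_rotvec(s['tcp_rot']).as_matrix()
hd=np.degrees(np.arctan2(M[1,0],M[0,0]))
print('t',round(s['time'],2),'pos',s['tool_pos'].round(4),'hdg',hd.round(2),'zax',M[:,2].round(3),'F',s['wrist_force'].round(1),'w',round(85*s['width'],1),'g',round(s['grip_force'],1),'q6',s['q'][5].round(2))
if len(sys.argv)>4:
    t=np.array(list(map(float,sys.argv[1:5])));d=M.T@(t[:3]-s['tool_pos'])/.5
    print('cmd x,y,z',d.round(4),'roll',round((hd-t[3])/180,4))
E
python3 st.py .4643 .1137 .058 1.5
```

```text
t 1.77 pos [0.4642 0.1165 0.2311] hdg 1.7 zax [ 0.     0.001 -1.   ] F [ 0.3  0.2 -0.3] w 84.9 g 0.0 q6 1.73
cmd x,y,z [-0.      0.0062  0.3462] roll 0.0011
```

Request:
{"fn": "servo_tool", "kwargs": {
  "targets": [
    {"hand":-1,"x":0,"y":0.006,"z":0.08,"roll":0},
    {"hand":-1,"x":0,"y":0.006,"z":0.16,"roll":0},
    {"hand":-1,"x":0,"y":0.006,"z":0.24,"roll":0},
    {"hand":-1,"x":0,"y":0.006,"z":0.3,"roll":0},
    {"hand":-1,"x":0,"y":0.006,"z":0.33,"roll":0},
    {"hand":-0.6,"x":0,"y":0.006,"z":0.34,"roll":0},
    {"hand":-0.3,"x":0,"y":0.006,"z":0.34,"roll":0},
    {"hand":0,"x":0,"y":0.006,"z":0.34,"roll":0}
  ]
}}

```text
time: 2.43
tool_pos: [0.4645, 0.1099, 0.0619]
tcp_rot: [-3.141, -0.043, -0.001]
wrist_force: [0.1, 0.1, -0.9]
width: 0.604
grip_force: 0.0
```

```bash
python3 st.py .4643 .1137 .058 1.5
python3 - <<'E'
from workcell import read_camera
import cv2
s=read_camera("scene")[170:290,205:375,::-1]
cv2.imwrite("pics/c3.png",cv2.resize(s,None,fx=4.5,fy=4.5,interpolation=cv2.INTER_CUBIC))
E
```

```text
t 2.43 pos [0.4645 0.1099 0.0619] hdg 1.56 zax [ 0.001  0.    -1.   ] F [ 0.1  0.1 -0.9] w 51.3 g 0.0 q6 1.72
cmd x,y,z [-0.0003 -0.0076  0.0078] roll 0.0003
```

View pics/c3.png

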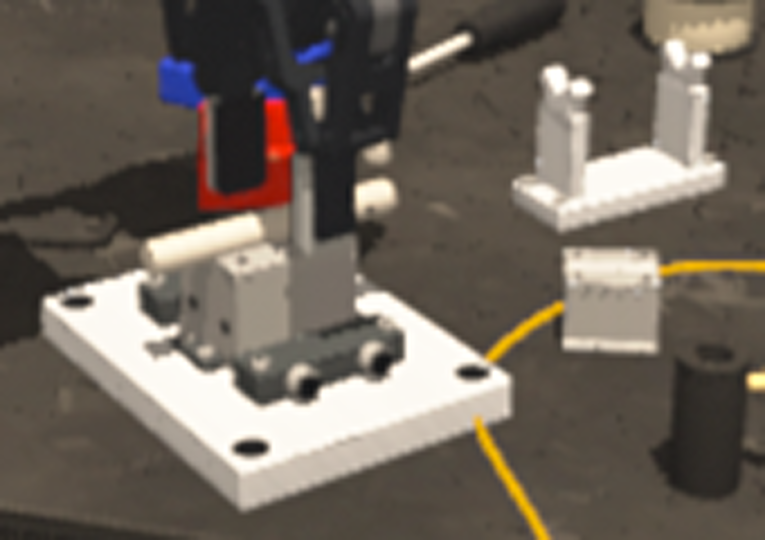

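Fingers straddle the post at crop (150–390, 190–260). Now centre on it and close.

Request:
{"fn": "servo_tool", "kwargs": {
  "targets": [
    {"hand":0,"x":0,"y":-0.006,"z":0.006,"roll":0},
    {"hand":0.3,"x":0,"y":-0.006,"z":0.006,"roll":0},
    {"hand":0.6,"x":0,"y":-0.006,"z":0.006,"roll":0},
    {"hand":1,"x":0,"y":-0.006,"z":0.006,"roll":0},
    {"hand":1,"x":0,"y":-0.006,"z":0.006,"roll":0},
    {"hand":1,"x":0,"y":-0.006,"z":0.006,"roll":0}
  ],
  "grip_force": 40
}}

```text
time: 2.98
tool_pos: [0.4644, 0.1136, 0.0591]
tcp_rot: [-3.14, -0.043, -0.002]
wrist_force: [-0.9, 3.6, 4.9]
width: 0.122
grip_force: 39.3
```

```bash
python3 st.py .4643 .1137 .058 1.5
```

```text
t 2.98 pos [0.4644 0.1136 0.0591] hdg 1.55 zax [ 0.001  0.001 -1.   ] F [-0.9  3.6  4.9] w 10.4 g 39.3 q6 1.73
cmd x,y,z [-0.0001 -0.0001  0.0023] roll 0.0003
```

Request:
{"fn": "servo_tool", "kwargs": {
  "targets": [
    {"hand":1,"x":0,"y":0,"z":-0.006,"roll":0},
    {"hand":1,"x":0,"y":0,"z":-0.02,"roll":0},
    {"hand":1,"x":0,"y":0,"z":-0.04,"roll":0},
    {"hand":1,"x":0,"y":0,"z":-0.06,"roll":0},
    {"hand":1,"x":0,"y":0,"z":-0.06,"roll":0}
  ]
}}

```text
time: 3.4
tool_pos: [0.4656, 0.1132, 0.091]
tcp_rot: [-3.141, -0.043, -0.007]
wrist_force: [1.0, -0.3, -1.5]
width: 0.122
grip_force: 39.0
```

```bash
python3 st.py .4643 .1137 .058 1.5;  python3 - <<'E'
from workcell import read_camera
import cv2
s=read_camera("scene")[150:270,205:375,::-1]
cv2.imwrite("pics/c4.png",cv2.resize(s,None,fx=4.5,fy=4.5,interpolation=cv2.INTER_CUBIC))
E
```

```text
t 3.4 pos [0.4656 0.1132 0.091 ] hdg 1.56 zax [ 0.004  0.001 -1.   ] F [ 1.  -0.3 -1.5] w 10.4 g 39.0 q6 1.73
cmd x,y,z [-0.0029 -0.0011  0.0659] roll 0.0004
```

View pics/c4.png

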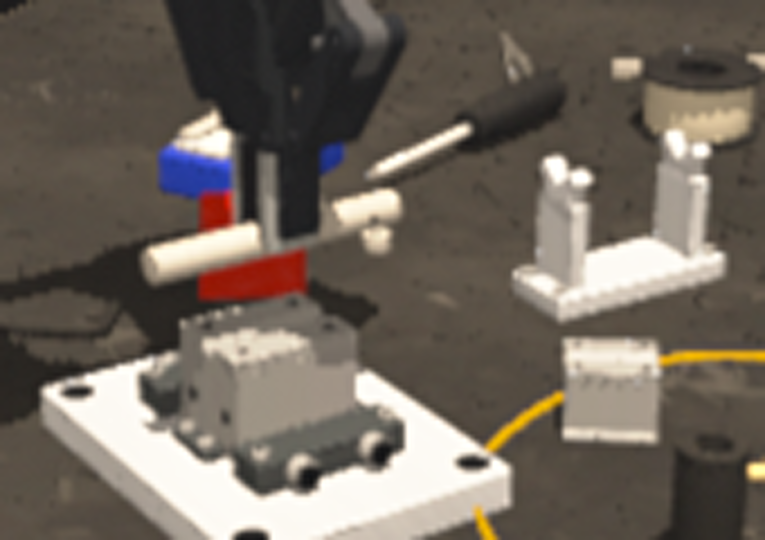

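```bash
cat > m.py <<'E'
from h import *
S=lambda u,v:(u/4.5+205-.4,v/4.5+150-.4)
e=back([S(152,265),S(390,207)],.0925,'scene');print(e.round(4).tolist(),e.mean(0).round(4),np.linalg.norm(e[1]-e[0]))
E
python3 m.py; python3 st.py .6732 .1712 .13 -.6
```

```text
[[0.4168, 0.1119, 0.0925], [0.5148, 0.1133, 0.0925]] [0.4658 0.1126 0.0925] 0.09793173830124448
t 3.45 pos [0.4653 0.1131 0.0902] hdg 1.56 zax [ 0.004  0.001 -1.   ] F [ 0.2  0.2 -0.2] w 10.4 g 39.0 q6 1.73
cmd x,y,z [ 0.4192 -0.1047 -0.0781] roll 0.012
```

Request:
{"fn": "servo_tool", "kwargs": {
  "targets": [
    {"hand":1,"x":0.03,"y":0,"z":-0.08,"roll":0},
    {"hand":1,"x":0.09,"y":-0.03,"z":-0.08,"roll":0.005},
    {"hand":1,"x":0.16,"y":-0.05,"z":-0.08,"roll":0.012},
    {"hand":1,"x":0.23,"y":-0.07,"z":-0.08,"roll":0.012},
    {"hand":1,"x":0.3,"y":-0.09,"z":-0.08,"roll":0.012},
    {"hand":1,"x":0.36,"y":-0.1,"z":-0.08,"roll":0.012},
    {"hand":1,"x":0.4,"y":-0.105,"z":-0.08,"roll":0.012},
    {"hand":1,"x":0.42,"y":-0.105,"z":-0.08,"roll":0.012},
    {"hand":1,"x":0.42,"y":-0.105,"z":-0.08,"roll":0.012},
    {"hand":1,"x":0.42,"y":-0.105,"z":-0.08,"roll":0.012}
  ]
}}

```text
time: 4.28
tool_pos: [0.6713, 0.1708, 0.1274]
tcp_rot: [3.141, -0.017, -0.004]
wrist_force: [-0.8, -0.4, -1.2]
width: 0.121
grip_force: 39.2
```

```bash
python3 st.py .6732 .1712 .063 -.6;  python3 - <<'E'
from workcell import read_camera
import cv2,numpy as np
s=read_camera("scene")[140:230,290:410,::-1]
t=read_camera("top")[110:200,265:335,::-1]
cv2.imwrite("pics/c5.png",np.hstack([cv2.resize(x,None,fx=4,fy=4,interpolation=cv2.INTER_CUBIC) for x in(s,t)]))
E
```

```text
t 4.28 pos [0.6713 0.1708 0.1274] hdg -0.61 zax [-0.002 -0.001 -1.   ] F [-0.8 -0.4 -1.2] w 10.3 g 39.2 q6 1.79
cmd x,y,z [ 0.0041 -0.0009  0.1288] roll -0.0
```

View pics/c5.png

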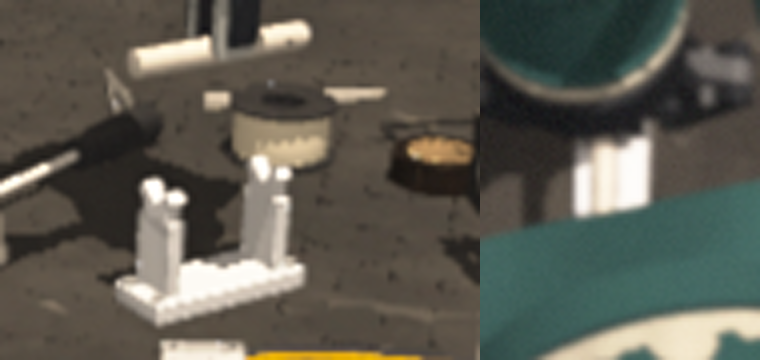

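```bash
cat > m.py <<'E'
from h import *
S=lambda u,v:(u/4+290-.4,v/4+140-.4)
e=back([S(138,62),S(302,35)],.1285,'scene');print(e.round(4).tolist(),e.mean(0).round(4))
e=back([S(117,281),S(159,307),S(304,269)],.01,'scene');print(e.round(4).tolist())
for dx in(-.033,.033):
  print(((proj([[.673+dx,.1712+.009,.064],[.673+dx,.1712-.009,.064]],'scene')-[290,140])*4).round(0).tolist())
E
python3 m.py; python3 st.py .6732 .1712 .0632 -.6
```

```text
[[0.6259, 0.1741, 0.1285], [0.7214, 0.1686, 0.1285]] [0.6737 0.1713 0.1285]
[[0.6309, 0.1913, 0.01], [0.6299, 0.1556, 0.01], [0.7201, 0.1533, 0.01]]
[[148.0, 181.0], [170.0, 193.0]]
[[253.0, 156.0], [276.0, 167.0]]
t 4.38 pos [0.6705 0.1708 0.1277] hdg -0.6 zax [-0.002 -0.    -1.   ] F [ 0.5 -1.  -0.8] w 10.8 g 39.2 q6 1.79
cmd x,y,z [ 0.0057 -0.0009  0.1291] roll 0.0
```

Request:
{"fn": "servo_tool", "kwargs": {
  "targets": [
    {"hand":1,"x":0.002,"y":0,"z":0.05,"roll":0},
    {"hand":1,"x":0.002,"y":0,"z":0.09,"roll":0},
    {"hand":1,"x":0.002,"y":0,"z":0.11,"roll":0},
    {"hand":1,"x":0.002,"y":0,"z":0.118,"roll":0},
    {"hand":1,"x":0.002,"y":0,"z":0.122,"roll":0},
    {"hand":1,"x":0.002,"y":0,"z":0.122,"roll":0}
  ]
}}

```text
time: 4.88
tool_pos: [0.673, 0.1712, 0.0677]
tcp_rot: [-3.142, 0.016, -0.0]
wrist_force: [0.3, -0.3, -0.7]
width: 0.124
grip_force: 39.2
```

```bash
python3 st.py .6732 .1712 .0632 -.6
```

```text
t 4.88 pos [0.673  0.1712 0.0677] hdg -0.59 zax [ 0.  0. -1.] F [ 0.3 -0.3 -0.7] w 10.6 g 39.2 q6 1.79
cmd x,y,z [0.0004 0.     0.0089] roll 0.0001
```

Request:
{"fn": "servo_tool", "kwargs": {
  "targets": [
    {"hand":1,"x":0.001,"y":0,"z":0.004,"roll":0},
    {"hand":1,"x":0.001,"y":0,"z":0.007,"roll":0},
    {"hand":1,"x":0.001,"y":0,"z":0.009,"roll":0},
    {"hand":1,"x":0.001,"y":0,"z":0.009,"roll":0}
  ]
}}

```text
time: 5.22
tool_pos: [0.6747, 0.1717, 0.0641]
tcp_rot: [-3.141, 0.016, -0.003]
wrist_force: [0.0, 0.4, 1.9]
width: 0.125
grip_force: 39.6
```

```bash
python3 st.py .6732 .1712 .0632 -.6;  python3 - <<'E'
from workcell import read_camera
import cv2,numpy as np
s=read_camera("scene")[140:230,300:390,::-1]
cv2.imwrite("pics/c6.png",cv2.resize(s,None,fx=6,fy=6,interpolation=cv2.INTER_CUBIC))
E
```

```text
t 5.22 pos [0.6747 0.1717 0.0641] hdg -0.6 zax [ 0.002  0.001 -1.   ] F [0.  0.4 1.9] w 10.6 g 39.6 q6 1.79
cmd x,y,z [-0.0029  0.001   0.0018] roll 0.0
```

View pics/c6.png

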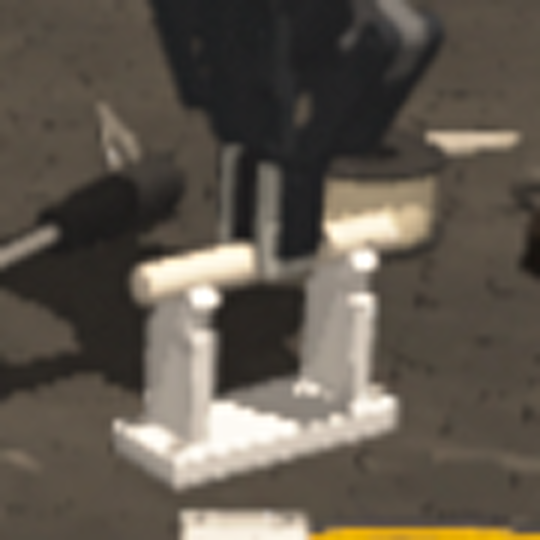

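```bash
cat > m.py <<'E'
from h import *
S=lambda u,v:(u/6+300-.4,v/6+140-.4)
e=back([S(145,280),S(416,220)],.0645,'scene');print(e.round(4).tolist(),e.mean(0).round(4))
e=back([S(116,427),S(178,463),S(398,402)],.01,'scene');print(e.round(4).tolist())
E
python3 m.py
```

```text
[[0.6307, 0.1779, 0.0645], [0.7434, 0.1753, 0.0645]] [0.687  0.1766 0.0645]
[[0.6284, 0.1876, 0.01], [0.6286, 0.1542, 0.01], [0.7215, 0.1539, 0.01]]
```

```bash
cat > m.py <<'E'
from h import *
im=cv2.imread('pics/c6.png').astype(int)
# profile of brightness along post axis line, left part and right part
p0=np.array([100,289.]);d=np.array([416-145,220-280.]);d/=np.linalg.norm(d)
for a,b in((15,60),(270,350)):
    print([(int((p0+d*t)[0]),int((p0+d*t)[1]),im[int((p0+d*t)[1]),int((p0+d*t)[0])].tolist()) for t in range(a,b,4)])
S=lambda P:((proj(P,'scene')-[300,140]+.4)*6).round(0)
th=np.linspace(0,2*np.pi,40)
for x in(.673,.675,.677,.679):
    for e in(-.05,.05):
        c=np.c_[np.full(40,x+e),.172+.00635*np.cos(th),.0645+.00635*np.sin(th)]
        q=S(c);print(x,e,'u',q[:,0].min(),q[:,0].max(),'v',q[:,1].min(),q[:,1].max())
E
python3 m.py
python3 - <<'E'
from workcell import read_camera
import cv2
s=read_camera("scene")[165:215,310:380,::-1]
cv2.imwrite("pics/c7.png",cv2.resize(s,None,fx=11,fy=11,interpolation=cv2.INTER_CUBIC))
E
```

```text
[(114, 285, [34, 39, 42]), (118, 284, [33, 38, 41]), (122, 284, [33, 38, 42]), (126, 283, [43, 50, 55]), (130, 282, [72, 82, 91]), (134, 281, [104, 119, 132]), (138, 280, [122, 139, 155]), (141, 279, [132, 152, 170]), (145, 278, [150, 174, 195]), (149, 277, [188, 216, 233]), (153, 277, [214, 240, 252]), (157, 276, [228, 248, 255])]
[(363, 230, [225, 245, 253]), (367, 229, [228, 246, 254]), (371, 228, [229, 247, 254]), (375, 228, [227, 246, 253]), (379, 227, [227, 246, 253]), (383, 226, [227, 246, 253]), (387, 225, [223, 244, 252]), (390, 224, [210, 237, 249]), (394, 223, [181, 219, 236]), (398, 222, [163, 203, 224]), (402, 221, [155, 195, 218]), (406, 221, [152, 191, 215]), (410, 220, [151, 189, 212]), (414, 219, [149, 186, 209]), (418, 218, [144, 180, 202]), (422, 217, [136, 171, 191]), (426, 216, [121, 151, 169]), (430, 215, [100, 123, 137]), (433, 215, [86, 105, 116]), (437, 214, [71, 84, 92])]
0.673 -0.05 u 125.0 148.0 v 271.0 310.0
0.673 0.05 u 364.0 389.0 v 215.0 252.0
0.675 -0.05 u 130.0 154.0 v 269.0 309.0
0.675 0.05 u 369.0 394.0 v 214.0 251.0
0.677 -0.05 u 135.0 159.0 v 268.0 308.0
0.677 0.05 u 373.0 398.0 v 213.0 250.0
0.679 -0.05 u 140.0 164.0 v 267.0 306.0
0.679 0.05 u 378.0 403.0 v 212.0 249.0
```

View pics/c7.png

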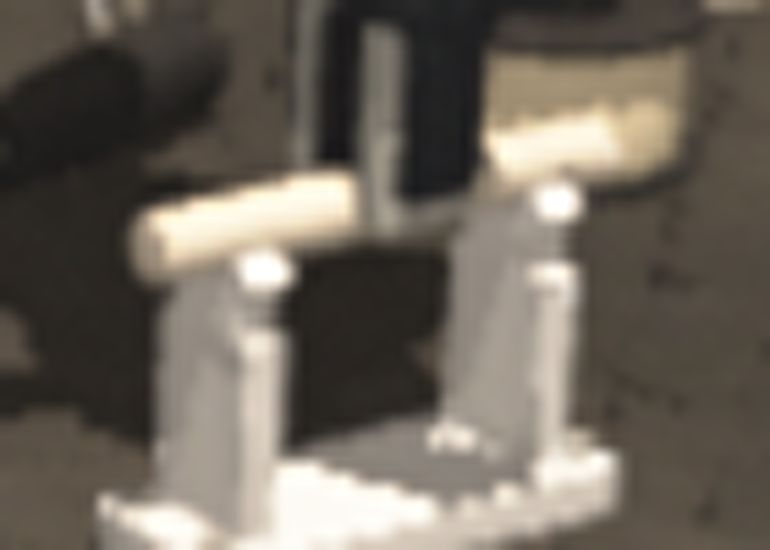

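The post lies over both forks, its ends at 6x-crop u≈131 and 394, so its middle is within about 1 mm of the rest's. Lower 1 mm, release and retreat.

Request:
{"fn": "servo_tool", "kwargs": {
  "targets": [
    {"hand":1,"x":0,"y":0,"z":0.002,"roll":0},
    {"hand":1,"x":0,"y":0,"z":0.004,"roll":0},
    {"hand":0.6,"x":0,"y":0,"z":0.004,"roll":0},
    {"hand":0.3,"x":0,"y":0,"z":0.004,"roll":0},
    {"hand":0,"x":0,"y":0,"z":0.004,"roll":0},
    {"hand":0,"x":0,"y":0,"z":0,"roll":0},
    {"hand":0,"x":0,"y":0,"z":-0.03,"roll":0},
    {"hand":0,"x":0,"y":0,"z":-0.09,"roll":0},
    {"hand":0,"x":0,"y":0,"z":-0.15,"roll":0},
    {"hand":0,"x":0,"y":0,"z":-0.16,"roll":0}
  ]
}}

```text
time: 6.15
tool_pos: [0.6776, 0.1719, 0.1505]
tcp_rot: [-3.139, 0.016, -0.016]
wrist_force: [1.9, 1.5, 1.8]
width: 0.5
grip_force: 0.0
```

```bash
python3 st.py .46 .1127 .13 91.4;python3 - <<'E'
from workcell import read_camera
import cv2
s=read_camera("scene")[:,:,::-1];cv2.imwrite("pics/s8.png",s)
cv2.imwrite("pics/c8.png",cv2.resize(s[165:225,310:380],None,fx=8,fy=8,interpolation=cv2.INTER_CUBIC))
E
```

```text
t 6.15 pos [0.6776 0.1719 0.1505] hdg -0.6 zax [ 0.01   0.002 -1.   ] F [1.9 1.5 1.8] w 42.5 g 0.0 q6 1.79
cmd x,y,z [-0.4343  0.123   0.0364] roll -0.5111
```

View pics/c8.png

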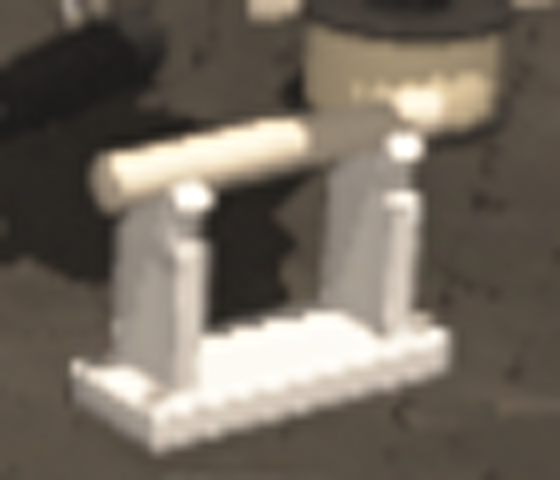

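The post lies in both notches (8x crop: ends near (105,180) and (400,115)). Next, because only roll about tool z is available, I hold the block across x near one side with a small patch, so that it hinges while that edge is raised.

Request:
{"fn": "servo_tool", "kwargs": {
  "targets": [
    {"hand":-0.6,"x":-0.07,"y":0.02,"z":0,"roll":-0.04},
    {"hand":-0.6,"x":-0.15,"y":0.04,"z":0,"roll":-0.08},
    {"hand":-0.6,"x":-0.23,"y":0.06,"z":0,"roll":-0.12},
    {"hand":-0.6,"x":-0.31,"y":0.08,"z":0,"roll":-0.16},
    {"hand":-0.6,"x":-0.38,"y":0.1,"z":0,"roll":-0.2},
    {"hand":-0.6,"x":-0.42,"y":0.12,"z":0.01,"roll":-0.24},
    {"hand":-0.6,"x":-0.43,"y":0.12,"z":0.02,"roll":-0.28},
    {"hand":-0.6,"x":-0.43,"y":0.12,"z":0.04,"roll":-0.32},
    {"hand":-0.6,"x":-0.43,"y":0.12,"z":0.06,"roll":-0.36},
    {"hand":-0.6,"x":-0.43,"y":0.12,"z":0.08,"roll":-0.4}
  ]
}}

```text
time: 7.03
tool_pos: [0.4575, 0.1132, 0.1024]
tcp_rot: [2.552, 1.833, 0.0]
wrist_force: [0.5, 1.0, -0.2]
width: 0.8
grip_force: 0.0
```

Request:
{"fn": "servo_tool", "kwargs": {
  "targets": [
    {"hand":-0.6,"x":0,"y":0,"z":0,"roll":-0.04},
    {"hand":-0.6,"x":0,"y":0,"z":0,"roll":-0.08},
    {"hand":-0.6,"x":0,"y":0,"z":0,"roll":-0.111},
    {"hand":-0.6,"x":0,"y":0,"z":0,"roll":-0.111}
  ]
}}

```text
time: 7.37
tool_pos: [0.4575, 0.1133, 0.1023]
tcp_rot: [-2.199, -2.243, 0.001]
wrist_force: [-1.4, 0.1, -0.2]
width: 0.796
grip_force: 0.0
```

```bash
python3 st.py .461 .1393 .0465 91.4
```

```text
t 7.37 pos [0.4575 0.1133 0.1023] hdg 91.14 zax [-0.001 -0.    -1.   ] F [-1.4  0.1 -0.2] w 67.7 g 0.0 q6 0.17
cmd x,y,z [0.052  0.0082 0.1117] roll -0.0014
```

Request:
{"fn": "servo_tool", "kwargs": {
  "targets": [
    {"hand":-0.6,"x":0.03,"y":0.008,"z":0.02,"roll":-0.0014},
    {"hand":-0.6,"x":0.052,"y":0.008,"z":0.06,"roll":-0.0014},
    {"hand":-0.6,"x":0.052,"y":0.008,"z":0.09,"roll":-0.0014},
    {"hand":-0.6,"x":0.052,"y":0.008,"z":0.105,"roll":-0.0014},
    {"hand":-0.6,"x":0.052,"y":0.008,"z":0.112,"roll":-0.0014},
    {"hand":-0.4,"x":0.052,"y":0.008,"z":0.112,"roll":-0.0014},
    {"hand":-0.2,"x":0.052,"y":0.008,"z":0.112,"roll":-0.0014},
    {"hand":0,"x":0.052,"y":0.008,"z":0.112,"roll":-0.0014},
    {"hand":0.2,"x":0.052,"y":0.008,"z":0.112,"roll":-0.0014},
    {"hand":0.2,"x":0.052,"y":0.008,"z":0.112,"roll":-0.0014}
  ],
  "grip_force": 25
}}

```text
time: 8.2
tool_pos: [0.4621, 0.1394, 0.0476]
tcp_rot: [2.197, 2.245, 0.001]
wrist_force: [-2.0, -0.8, 3.0]
width: 0.562
grip_force: 25.8
```

```bash
python3 st.py .461 .1393 .0465 91.4
```

```text
t 8.2 pos [0.4621 0.1394 0.0476] hdg 91.23 zax [ 0.001  0.    -1.   ] F [-2.  -0.8  3. ] w 47.7 g 25.8 q6 0.22
cmd x,y,z [-0.0002 -0.0021  0.0023] roll -0.0009
```

Request:
{"fn": "servo_tool", "kwargs": {
  "targets": [
    {"hand":0.2,"x":-0.003,"y":0,"z":-0.002,"roll":0},
    {"hand":0.2,"x":-0.006,"y":0,"z":-0.004,"roll":0},
    {"hand":0.2,"x":-0.008,"y":0,"z":-0.006,"roll":0},
    {"hand":0.2,"x":-0.008,"y":0,"z":-0.006,"roll":0}
  ]
}}

```text
time: 8.53
tool_pos: [0.4622, 0.1359, 0.0503]
tcp_rot: [2.197, 2.245, 0.002]
wrist_force: [-0.6, 4.2, 2.0]
width: 0.563
grip_force: 26.2
```

```bash
python3 st.py .461 .1393 .0465 91.4
cat > diff.py <<'E'
# motion of scene patches against s8.png: block top-left, nest front corner, nest left corner
import sys
from h import *
from workcell import read_camera
a=cv2.imread('pics/s8.png',0);b=cv2.cvtColor(read_camera('scene'),cv2.COLOR_RGB2GRAY);cv2.imwrite('pics/last.png',b)
for n,(u,v,w) in dict(left=(214,237,9),front=(259,276,10),right=(317,255,9),cheekR=(275,250,8),blkEnd=(252,243,6),blkR=(270,238,7)).items():
    t=a[v-w:v+w,u-w:u+w];m=12;r=b[v-w-m:v+w+m,u-w-m:u+w+m]
    f=8;R_=cv2.matchTemplate(cv2.resize(r,None,fx=f,fy=f,interpolation=3),cv2.resize(t,None,fx=f,fy=f,interpolation=3),cv2.TM_CCOEFF_NORMED)
    _,s,_,l=cv2.minMaxLoc(R_);print(n,np.array(l)/f-m,round(s,2))
E
python3 diff.py
```

```text
t 8.53 pos [0.4622 0.1359 0.0503] hdg 91.24 zax [ 0.001  0.001 -1.   ] F [-0.6  4.2  2. ] w 47.9 g 26.2 q6 0.21
cmd x,y,z [ 0.0069 -0.0022  0.0076] roll -0.0009
left [0. 0.] 0.95
front [0. 0.] 1.0
right [0. 0.] 1.0
cheekR [0. 0.] 1.0
blkEnd [0. 0.] 0.86
blkR [-3.  1.] 0.89
```

Request:
{"fn": "servo_tool", "kwargs": {
  "targets": [
    {"hand":0.2,"x":-0.003,"y":0,"z":-0.002,"roll":0},
    {"hand":0.2,"x":-0.005,"y":0,"z":-0.004,"roll":0},
    {"hand":0.2,"x":-0.005,"y":0,"z":-0.004,"roll":0}
  ]
}}

```text
time: 8.83
tool_pos: [0.4623, 0.1333, 0.0523]
tcp_rot: [2.197, 2.245, 0.002]
wrist_force: [-1.0, 5.2, 4.9]
width: 0.561
grip_force: 26.4
```

```bash
python3 st.py .461 .1393 .0465 91.4; python3 diff.py
```

```text
t 8.83 pos [0.4623 0.1333 0.0523] hdg 91.25 zax [ 0.001  0.001 -1.   ] F [-1.   5.2  4.9] w 47.7 g 26.4 q6 0.21
cmd x,y,z [ 0.012  -0.0023  0.0117] roll -0.0008
left [0. 0.] 0.95
front [0. 0.] 1.0
right [0. 0.] 1.0
cheekR [0. 0.] 1.0
blkEnd [0. 0.] 0.8
blkR [0. 1.] 0.83
```

```bash
cat > tilt.py <<'E'
# tilt of the block from its near (-y) top edge: row profile across the predicted edge, before and now
import sys
from h import *
from workcell import read_camera
def pts(th,piv,cx=.4625,cy=.1133,z0=.016,yaw=np.radians(1.42)):
    c,s=np.cos(th),np.sin(th);y,z=-.02-piv[0],.041-piv[1]
    if piv[0]>0: s=-s
    Y,Z=piv[0]+y*c-z*s,piv[1]+y*s+z*c
    X=np.array([-.018,-.008,.0,.008,.018,])
    return np.c_[cx+X*np.cos(yaw)-Y*np.sin(yaw),cy+X*np.sin(yaw)+Y*np.cos(yaw),np.full(5,z0+Z)]
if __name__=='__main__':
    old=cv2.imread('pics/s8.png',0)
    new=cv2.cvtColor(read_camera('scene'),cv2.COLOR_RGB2GRAY)
    for d in(0,4,8,15): print(d,proj(pts(np.radians(d),(-.021,0)),'scene').round(1).tolist())
    for u in(262,267,272,277):
        print(u,'old',old[218:246,u].tolist());print(u,'new',new[218:246,u].tolist())
E
python3 tilt.py
```

```text
0 [[260.9, 229.5], [266.3, 227.9], [270.6, 226.7], [274.9, 225.5], [280.1, 224.0]]
4 [[261.8, 230.1], [267.3, 228.6], [271.6, 227.3], [275.8, 226.1], [281.1, 224.6]]
8 [[262.8, 231.0], [268.2, 229.4], [272.5, 228.1], [276.8, 226.9], [282.1, 225.4]]
15 [[264.4, 232.6], [269.9, 231.0], [274.2, 229.8], [278.5, 228.5], [283.7, 227.0]]
262 old [222, 221, 217, 219, 221, 221, 214, 213, 219, 220, 220, 194, 159, 150, 151, 151, 148, 148, 148, 148, 149, 149, 148, 149, 148, 149, 148, 149]
262 new [227, 225, 223, 219, 216, 216, 214, 216, 222, 219, 189, 194, 220, 192, 144, 122, 119, 130, 132, 132, 132, 132, 132, 132, 132, 133, 132, 132]
267 old [220, 218, 220, 222, 221, 218, 219, 220, 220, 215, 184, 148, 144, 148, 149, 149, 148, 149, 149, 149, 148, 149, 148, 148, 148, 149, 149, 137]
267 new [225, 223, 219, 217, 215, 213, 227, 231, 225, 225, 226, 231, 197, 139, 131, 127, 129, 132, 132, 132, 132, 132, 132, 131, 132, 133, 133, 124]
272 old [222, 223, 222, 219, 218, 221, 221, 218, 189, 157, 151, 156, 155, 149, 149, 149, 149, 149, 149, 149, 149, 149, 148, 149, 148, 139, 121, 106]
272 new [220, 218, 217, 215, 213, 220, 225, 226, 226, 225, 207, 163, 136, 129, 130, 133, 132, 133, 132, 132, 132, 132, 132, 132, 132, 122, 113, 107]
277 old [88, 110, 181, 190, 144, 182, 223, 193, 154, 150, 150, 149, 149, 149, 149, 149, 150, 149, 149, 150, 149, 150, 150, 150, 137, 113, 102, 102]
277 new [216, 218, 215, 216, 222, 226, 227, 226, 225, 187, 140, 132, 121, 123, 131, 133, 133, 132, 132, 132, 132, 132, 132, 131, 124, 109, 103, 102]
```

The near top edge moved about 2 px and its face darkened, so the tilt is about 8°, and the nest has not moved. I continue to about 16°.

Request:
{"fn": "servo_tool", "kwargs": {
  "targets": [
    {"hand":0.2,"x":-0.003,"y":0,"z":-0.002,"roll":0},
    {"hand":0.2,"x":-0.006,"y":0,"z":-0.004,"roll":0},
    {"hand":0.2,"x":-0.009,"y":0,"z":-0.006,"roll":0},
    {"hand":0.2,"x":-0.012,"y":0,"z":-0.008,"roll":0},
    {"hand":0.2,"x":-0.014,"y":0,"z":-0.01,"roll":0},
    {"hand":0.2,"x":-0.014,"y":0,"z":-0.01,"roll":0}
  ]
}}

```text
time: 9.43
tool_pos: [0.4624, 0.1264, 0.0572]
tcp_rot: [2.197, 2.245, 0.002]
wrist_force: [-0.4, 5.4, 4.6]
width: 0.565
grip_force: 26.7
```

```bash
python3 st.py .461 .1393 .0465 91.4; python3 diff.py; python3 tilt.py|grep new
```

```text
t 9.43 pos [0.4624 0.1264 0.0572] hdg 91.25 zax [ 0.001  0.001 -1.   ] F [-0.4  5.4  4.6] w 48.1 g 26.7 q6 0.19
cmd x,y,z [ 0.0257 -0.0023  0.0215] roll -0.0009
left [0. 0.] 0.96
front [0. 0.] 1.0
right [0. 0.] 1.0
cheekR [0. 0.] 0.97
blkEnd [0. 0.] 0.67
blkR [7. 5.] 0.85
262 new [229, 228, 227, 223, 211, 206, 205, 201, 194, 216, 228, 181, 131, 195, 230, 235, 195, 122, 108, 107, 106, 106, 106, 106, 106, 107, 107, 106]
267 new [229, 226, 215, 205, 206, 205, 202, 203, 219, 228, 229, 229, 229, 227, 202, 146, 112, 107, 106, 106, 106, 107, 107, 107, 106, 106, 106, 106]
272 new [227, 216, 205, 205, 203, 201, 224, 231, 229, 229, 229, 228, 228, 183, 119, 109, 107, 107, 107, 105, 106, 106, 107, 106, 106, 100, 105, 107]
277 new [214, 207, 205, 200, 186, 208, 227, 229, 230, 229, 227, 216, 166, 115, 109, 110, 110, 110, 109, 109, 109, 110, 109, 109, 107, 103, 102, 104]
```

Request:
{"fn": "servo_tool", "kwargs": {
  "targets": [
    {"hand":0,"x":0,"y":0,"z":0,"roll":0},
    {"hand":-0.3,"x":0,"y":0,"z":0,"roll":0},
    {"hand":-0.6,"x":0,"y":0,"z":0,"roll":0},
    {"hand":-0.6,"x":0,"y":0,"z":-0.02,"roll":0},
    {"hand":-0.6,"x":-0.02,"y":0,"z":-0.04,"roll":0},
    {"hand":-0.6,"x":-0.04,"y":0,"z":-0.04,"roll":0},
    {"hand":-0.6,"x":-0.04,"y":0,"z":-0.04,"roll":0}
  ]
}}

```text
time: 10.12
tool_pos: [0.4634, 0.1043, 0.078]
tcp_rot: [2.196, 2.243, 0.002]
wrist_force: [0.1, 0.4, 0.1]
width: 0.795
grip_force: 0.0
```

```bash
python3 st.py .461 .1393 .0465 91.4; python3 diff.py; python3 tilt.py|grep new
```

```text
t 10.12 pos [0.4634 0.1043 0.078 ] hdg 91.21 zax [ 0.002 -0.001 -1.   ] F [0.1 0.4 0.1] w 67.6 g 0.0 q6 0.15
cmd x,y,z [ 0.0701 -0.0034  0.063 ] roll -0.0011
left [0. 0.] 0.97
front [0. 0.] 1.0
right [0. 0.] 1.0
cheekR [0. 0.] 1.0
blkEnd [0. 0.] 0.79
blkR [ 5. -1.] 0.88
262 new [112, 188, 224, 220, 217, 217, 217, 228, 230, 219, 207, 215, 229, 192, 141, 135, 131, 128, 127, 132, 135, 136, 135, 136, 135, 135, 135, 135]
267 new [167, 212, 220, 219, 216, 203, 216, 227, 225, 224, 223, 199, 154, 134, 138, 138, 135, 135, 135, 135, 134, 135, 135, 134, 135, 135, 135, 126]
272 new [183, 219, 219, 215, 211, 218, 224, 225, 225, 228, 185, 118, 124, 135, 136, 135, 136, 136, 136, 135, 136, 135, 135, 136, 135, 126, 116, 107]
277 new [200, 217, 214, 219, 224, 225, 225, 224, 214, 171, 125, 134, 143, 137, 136, 137, 137, 137, 136, 136, 137, 137, 137, 137, 128, 111, 102, 102]
```

Request:
{"fn": "servo_tool", "kwargs": {
  "targets": [
    {"hand":-0.6,"x":0,"y":0,"z":-0.08,"roll":0},
    {"hand":-0.6,"x":0,"y":0,"z":-0.12,"roll":0},
    {"hand":-0.6,"x":0,"y":0,"z":-0.12,"roll":0}
  ]
}}

```text
time: 10.47
tool_pos: [0.4659, 0.1065, 0.1414]
tcp_rot: [2.194, 2.242, 0.011]
wrist_force: [1.5, 0.2, 0.7]
width: 0.8
grip_force: 0.0
```

```bash
cat > bfit.py <<'E'
# fit block (lateral y, height z, tilt) by aligning edge gradients of a wireframe in the scene picture
from h import *
from workcell import read_camera
from scipy.optimize import minimize
yaw=np.radians(1.42);C=(.4622,.1133)
def wire():
    L=[]
    x=np.linspace(-.022,.022,25)
    for y,z in((-.02,.041),(.02,.041)): L.append(np.c_[x,0*x+y,0*x+z])
    z=np.linspace(.018,.039,12)
    for X,Y in((-.025,-.02),(.025,-.02),(-.025,.02)): L.append(np.c_[0*z+X,0*z+Y,z])
    y=np.linspace(-.019,-.007,8)
    for X in(-.025,): 
        for s in(1,-1): L.append(np.c_[0*y+X,s*y,0*y+.041])
    return L
def place(P,p):  # p: dy,dz (of underside centre), tilt (+ raises +y side)
    c,s=np.cos(p[2]),np.sin(p[2]);Y=p[0]+P[:,1]*c-P[:,2]*s;Z=.016+p[1]+P[:,1]*s+P[:,2]*c;X=P[:,0]+p[3]
    return np.c_[C[0]+X*np.cos(yaw)-Y*np.sin(yaw),C[1]+X*np.sin(yaw)+Y*np.cos(yaw),Z]
def score(p,g):
    t=0
    for P in wire():
        q=proj(place(P,p),'scene').astype(np.float32);d=q[-1]-q[0];n=np.array([-d[1],d[0]])/np.linalg.norm(d)
        a,b=[cv2.remap(g,*(q+k*n*.9).astype(np.float32).T[:,None,:],cv2.INTER_LINEAR) for k in(1,-1)]
        t+=abs(float((a-b).sum()))
    return -t
def fit(g,name,hyp):
    g=cv2.GaussianBlur(g.astype(np.float32),(0,0),.6);out=[]
    for h in hyp:
        r=minimize(score,h,args=(g,),method='Nelder-Mead',options=dict(initial_simplex=np.array([h]+[np.add(h,e) for e in np.diag([.002,.002,.05,.002])])))
        out.append((round(r.fun),(r.x[:2]*1e3).round(1).tolist(),np.degrees(r.x[2]).round(1),(r.x[3]*1e3).round(1)))
    print(name);[print(' ',o) for o in sorted(out,key=lambda o:o[0])[:4]]
def pivhyp():
    H=[]
    for th in(0,4,8,12,16):
        t=np.radians(th)
        for sgn in(1,-1): # pivot on -y (sgn 1) or +y edge
            H.append([sgn*(-.021+.021*np.cos(t)),.021*np.sin(t),sgn*t,0])
            H.append([sgn*(-.021+.021*np.cos(t)),.010-.021*np.sin(t),sgn*t,0])
    return H
if __name__=='__main__':
    fit(cv2.imread('pics/s8.png',0),'start',pivhyp())
    g=cv2.cvtColor(read_camera('scene'),cv2.COLOR_RGB2GRAY);fit(g,'now',pivhyp())
E
python3 bfit.py; python3 st.py .461 .1393 .0465 91.4
```

```text
t 10.47 pos [0.4659 0.1065 0.1414] hdg 91.24 zax [ 0.008  0.002 -1.   ] F [1.5 0.2 0.7] w 68.0 g 0.0 q6 0.15
cmd x,y,z [ 0.0655 -0.0099  0.1898] roll -0.0009Traceback (most recent call last):
  File "bfit.py", line 41, in <module>
    fit(cv2.imread('pics/s8.png',0),'start',pivhyp())
    ~~~^^^^^^^^^^^^^^^^^^^^^^^^^^^^^^^^^^^^^^^^^^^^^^
  File "bfit.py", line 29, in fit
    r=minimize(score,h,args=(g,),method='Nelder-Mead',options=dict(initial_simplex=np.array([h]+[np.add(h,e) for e in np.diag([.002,.002,.05,.002])])))
    res = _minimize_neldermead(fun, x0, args, callback, bounds=bounds,
                               **options)
    fsim[j] = func(sim[j])
              ~~~~^^^^^^^^
    fx = function(np.copy(x), *(wrapper_args + args))
  File "bfit.py", line 22, in score
    q=proj(place(P,p),'scene').astype(np.float32);d=q[-1]-q[0];n=np.array([-d[1],d[0]])/np.linalg.norm(d)
      ~~~~^^^^^^^^^^^^^^^^^^^^
  File "h.py", line 5, in proj
    c=camera_info(n);p=R.from_rotvec(c['orientation']).inv().apply(np.atleast_2d(P)-c['eye'])
ValueError: time passes only in moves, steps and waits
```

```bash
sed -i 's/^from workcell import camera_info/from functools import lru_cache\nfrom workcell import camera_info as _ci\ncamera_info=lru_cache(_ci)/' h.py; python3 bfit.py
```

```text
start
  (-5246, [-4.3, 8.1], np.float64(-27.8), np.float64(6.5))
  (-4733, [3.4, -1.3], np.float64(1.5), np.float64(1.0))
  (-4731, [4.3, -1.8], np.float64(1.6), np.float64(1.4))
  (-4727, [1.6, -0.3], np.float64(1.5), np.float64(-0.2))
now
  (-5796, [5.4, -0.5], np.float64(7.5), np.float64(3.0))
  (-5773, [3.2, 0.6], np.float64(7.4), np.float64(1.7))
  (-5761, [1.1, 1.7], np.float64(7.2), np.float64(0.8))
  (-5750, [0.6, 2.0], np.float64(7.1), np.float64(0.5))
```

Request:
{"fn": "servo_tool", "kwargs": {
  "targets": [
    {"hand":-0.6,"x":0.05,"y":-0.006,"z":0.05,"roll":0},
    {"hand":-0.6,"x":0.056,"y":-0.006,"z":0.1,"roll":0},
    {"hand":-0.6,"x":0.056,"y":-0.006,"z":0.15,"roll":0},
    {"hand":-0.6,"x":0.056,"y":-0.006,"z":0.165,"roll":0},
    {"hand":-0.6,"x":0.056,"y":-0.006,"z":0.165,"roll":0}
  ]
}}

```text
time: 10.93
tool_pos: [0.455, 0.1331, 0.0506]
tcp_rot: [-2.194, -2.243, 0.011]
wrist_force: [-0.3, 0.8, 0.5]
width: 0.799
grip_force: 0.0
```

```bash
python3 st.py .4622 .1343 .052 91.4
```

```text
t 10.93 pos [0.455  0.1331 0.0506] hdg 91.27 zax [-0.008 -0.002 -1.   ] F [-0.3  0.8  0.5] w 67.9 g 0.0 q6 0.21
cmd x,y,z [ 0.0021  0.0145 -0.0029] roll -0.0007
```

Request:
{"fn": "servo_tool", "kwargs": {
  "targets": [
    {"hand":-0.6,"x":0.001,"y":0.005,"z":0,"roll":0},
    {"hand":-0.6,"x":0.001,"y":0.005,"z":0,"roll":0},
    {"hand":-0.6,"x":0.001,"y":0.005,"z":0,"roll":0}
  ]
}}

```text
time: 11.18
tool_pos: [0.4629, 0.1347, 0.0558]
tcp_rot: [2.196, 2.244, 0.004]
wrist_force: [0.3, 0.9, 0.6]
width: 0.8
grip_force: 0.0
```

```bash
python3 st.py .4622 .1343 .052 91.4
```

```text
t 11.18 pos [0.4629 0.1347 0.0558] hdg 91.24 zax [ 0.003  0.001 -1.   ] F [0.3 0.9 0.6] w 68.0 g 0.0 q6 0.21
cmd x,y,z [-0.0007 -0.0015  0.0076] roll -0.0009
```

Request:
{"fn": "servo_tool", "kwargs": {
  "targets": [
    {"hand":-0.5,"x":0,"y":0,"z":0.007,"roll":0},
    {"hand":-0.4,"x":0,"y":0,"z":0.007,"roll":0},
    {"hand":-0.2,"x":0,"y":0,"z":0.007,"roll":0},
    {"hand":0,"x":0,"y":0,"z":0.007,"roll":0},
    {"hand":0.2,"x":0,"y":0,"z":0.007,"roll":0},
    {"hand":0.2,"x":0,"y":0,"z":0.007,"roll":0}
  ],
  "grip_force": 25
}}

```text
time: 11.68
tool_pos: [0.4619, 0.1349, 0.0512]
tcp_rot: [2.197, 2.245, 0.002]
wrist_force: [0.8, 2.4, 0.3]
width: 0.56
grip_force: 25.9
```

Request:
{"fn": "servo_tool", "kwargs": {
  "targets": [
    {"hand":0.2,"x":-0.002,"y":0,"z":-0.002,"roll":0},
    {"hand":0.2,"x":-0.004,"y":0,"z":-0.004,"roll":0},
    {"hand":0.2,"x":-0.007,"y":0,"z":-0.006,"roll":0},
    {"hand":0.2,"x":-0.01,"y":0,"z":-0.008,"roll":0},
    {"hand":0.2,"x":-0.013,"y":0,"z":-0.01,"roll":0},
    {"hand":0.2,"x":-0.014,"y":0,"z":-0.012,"roll":0},
    {"hand":0.2,"x":-0.014,"y":0,"z":-0.012,"roll":0}
  ]
}}

```text
time: 12.27
tool_pos: [0.4617, 0.1274, 0.0571]
tcp_rot: [2.197, 2.245, 0.001]
wrist_force: [3.2, 3.1, 0.9]
width: 0.564
grip_force: 26.2
```

```bash
python3 st.py .4622 .1343 .052 91.4; python3 diff.py|head -4;python3 bfit.py|tail -4
```

```text
t 12.27 pos [0.4617 0.1274 0.0571] hdg 91.24 zax [ 0.001  0.    -1.   ] F [3.2 3.1 0.9] w 47.9 g 26.2 q6 0.2
cmd x,y,z [0.0137 0.0013 0.0103] roll -0.0009
left [0. 0.] 0.96
front [0. 0.] 1.0
right [0. 0.] 1.0
cheekR [0. 0.] 0.98
  (-6117, [-0.5, 6.7], np.float64(17.6), np.float64(-0.2))
  (-6114, [-0.8, 6.8], np.float64(17.4), np.float64(-0.5))
  (-6113, [-0.7, 6.8], np.float64(17.6), np.float64(-0.4))
  (-6109, [-1.7, 7.2], np.float64(17.1), np.float64(-0.9))
```

Request:
{"fn": "servo_tool", "kwargs": {
  "targets": [
    {"hand":0.2,"x":0.002,"y":0,"z":0,"roll":0},
    {"hand":0.2,"x":0.004,"y":0,"z":0,"roll":0},
    {"hand":0.2,"x":0.006,"y":0,"z":0,"roll":0},
    {"hand":0.2,"x":0.006,"y":0,"z":0,"roll":0}
  ]
}}

```text
time: 12.7
tool_pos: [0.46, 0.13, 0.0559]
tcp_rot: [-2.196, -2.245, 0.004]
wrist_force: [1.6, 0.0, -2.5]
width: 0.567
grip_force: 26.3
```

```bash
python3 st.py .4622 .1343 .052 91.4; python3 diff.py|head -4;python3 bfit.py|tail -4
```

```text
t 12.7 pos [0.46   0.13   0.0559] hdg 91.28 zax [-0.003 -0.001 -1.   ] F [ 1.6  0.  -2.5] w 48.2 g 26.3 q6 0.2
cmd x,y,z [0.0084 0.0045 0.0077] roll -0.0007
left [0. 0.] 0.95
front [0. 0.] 1.0
right [0. 0.] 1.0
cheekR [0. 0.] 0.99
  (-6145, [3.0, 4.0], np.float64(14.7), np.float64(-0.5))
  (-6144, [2.0, 4.6], np.float64(14.5), np.float64(-0.9))
  (-6137, [0.4, 5.5], np.float64(14.6), np.float64(-2.0))
  (-6137, [1.9, 4.7], np.float64(14.5), np.float64(-1.1))
```

Request:
{"fn": "servo_tool", "kwargs": {
  "targets": [
    {"hand":0.2,"x":0.002,"y":0,"z":0,"roll":0},
    {"hand":0.2,"x":0.002,"y":0,"z":0.001,"roll":0},
    {"hand":0.05,"x":0.002,"y":0,"z":0.001,"roll":0},
    {"hand":-0.2,"x":0.002,"y":0,"z":0.001,"roll":0},
    {"hand":-0.4,"x":0.002,"y":0,"z":0.001,"roll":0}
  ]
}}

```text
time: 13.22
tool_pos: [0.4617, 0.1316, 0.0567]
tcp_rot: [2.197, 2.245, 0.001]
wrist_force: [-0.4, -0.0, 0.4]
width: 0.694
grip_force: 0.0
```

```bash
python3 st.py .4622 .1343 .052 91.4; python3 diff.py|head -4;python3 bfit.py|tail -4
```

```text
t 13.22 pos [0.4617 0.1316 0.0567] hdg 91.26 zax [ 0.001  0.    -1.   ] F [-0.4 -0.   0.4] w 59.0 g 0.0 q6 0.2
cmd x,y,z [0.0054 0.0011 0.0094] roll -0.0008
left [0. 0.] 0.95
front [0. 0.] 1.0
right [0. 0.] 1.0
cheekR [0. 0.] 0.99
  (-6526, [2.9, 4.6], np.float64(14.5), np.float64(-0.5))
  (-6523, [2.3, 4.8], np.float64(14.4), np.float64(-0.9))
  (-6518, [1.4, 5.2], np.float64(14.1), np.float64(-1.3))
  (-6517, [0.7, 5.6], np.float64(14.0), np.float64(-1.8))
```

Released, the block stays at about 13°, its left edge on the plungers. Now the right edge.

Request:
{"fn": "servo_tool", "kwargs": {
  "targets": [
    {"hand":-0.5,"x":0,"y":0,"z":-0.025,"roll":0},
    {"hand":-0.5,"x":-0.03,"y":0,"z":-0.04,"roll":0},
    {"hand":-0.5,"x":-0.08,"y":0,"z":-0.04,"roll":0},
    {"hand":-0.5,"x":-0.1055,"y":0,"z":-0.03,"roll":0},
    {"hand":-0.5,"x":-0.1055,"y":0,"z":-0.01,"roll":0},
    {"hand":-0.5,"x":-0.1055,"y":0,"z":0.01,"roll":0},
    {"hand":-0.5,"x":-0.1055,"y":0,"z":0.018,"roll":0},
    {"hand":-0.5,"x":-0.1055,"y":0,"z":0.018,"roll":0},
    {"hand":-0.5,"x":-0.1055,"y":0,"z":0.018,"roll":0}
  ]
}}

```text
time: 14.07
tool_pos: [0.4618, 0.0793, 0.0465]
tcp_rot: [-2.195, -2.246, 0.002]
wrist_force: [0.9, -0.4, -0.2]
width: 0.75
grip_force: 0.0
```

```bash
python3 st.py .463 .0789 .0474 91.4; python3 bfit.py|tail -4
```

```text
t 14.07 pos [0.4618 0.0793 0.0465] hdg 91.31 zax [-0.002 -0.    -1.   ] F [ 0.9 -0.4 -0.2] w 63.8 g 0.0 q6 0.09
cmd x,y,z [-0.0008  0.0024 -0.0017] roll -0.0005
  (-1984, [6.6, -0.2], np.float64(-0.2), np.float64(8.3))
  (-1975, [3.7, 1.5], np.float64(-0.3), np.float64(6.7))
  (-1975, [2.5, 2.3], np.float64(0.1), np.float64(6.0))
  (-1972, [2.6, 1.9], np.float64(-0.0), np.float64(6.2))
```

Request:
{"fn": "servo_tool", "kwargs": {
  "targets": [
    {"hand":-0.4,"x":0,"y":0.001,"z":0,"roll":0},
    {"hand":-0.2,"x":0,"y":0.001,"z":0,"roll":0},
    {"hand":0,"x":0,"y":0.001,"z":0,"roll":0},
    {"hand":0.2,"x":0,"y":0.001,"z":0,"roll":0},
    {"hand":0.2,"x":0,"y":0.001,"z":0,"roll":0}
  ],
  "grip_force": 25
}}

```text
time: 14.53
tool_pos: [0.4632, 0.0789, 0.048]
tcp_rot: [2.197, 2.246, 0.001]
wrist_force: [-2.6, -0.5, 5.0]
width: 0.55
grip_force: 24.9
```

Request:
{"fn": "servo_tool", "kwargs": {
  "targets": [
    {"hand":0.2,"x":0.002,"y":0,"z":-0.002,"roll":0},
    {"hand":0.2,"x":0.004,"y":0,"z":-0.005,"roll":0},
    {"hand":0.2,"x":0.006,"y":0,"z":-0.008,"roll":0},
    {"hand":0.2,"x":0.008,"y":0,"z":-0.011,"roll":0},
    {"hand":0.2,"x":0.008,"y":0,"z":-0.011,"roll":0}
  ]
}}

```text
time: 14.95
tool_pos: [0.4626, 0.0828, 0.0528]
tcp_rot: [-2.196, -2.246, 0.001]
wrist_force: [-0.2, -1.2, 0.1]
width: 0.546
grip_force: 27.1
```

```bash
python3 st.py .463 .0789 .0474 91.4; python3 diff.py; python3 tilt.py|grep new
```

```text
t 14.95 pos [0.4626 0.0828 0.0528] hdg 91.27 zax [-0.001 -0.    -1.   ] F [-0.2 -1.2  0.1] w 46.4 g 27.1 q6 0.1
cmd x,y,z [-0.0079  0.0006  0.0108] roll -0.0007
left [0. 1.] 0.86
front [0. 0.] 1.0
right [0. 0.] 1.0
cheekR [0. 0.] 0.98
blkEnd [-10.  -3.] 0.42
blkR [4. 6.] 0.43
262 new [153, 154, 154, 154, 153, 153, 154, 153, 153, 154, 152, 152, 151, 151, 151, 152, 149, 131, 112, 108, 108, 108, 108, 107, 108, 109, 108, 110]
267 new [116, 113, 105, 103, 105, 106, 106, 106, 106, 108, 110, 111, 111, 109, 108, 107, 108, 109, 109, 110, 110, 110, 110, 116, 124, 133, 182, 187]
272 new [113, 110, 107, 106, 107, 105, 106, 125, 128, 114, 103, 116, 129, 130, 129, 129, 129, 129, 129, 129, 129, 129, 128, 129, 151, 181, 159, 110]
277 new [110, 107, 105, 107, 107, 106, 110, 113, 112, 110, 109, 110, 109, 109, 109, 110, 120, 129, 129, 129, 129, 127, 134, 180, 186, 137, 103, 101]
```

Request:
{"fn": "servo_tool", "kwargs": {
  "targets": [
    {"hand":0.2,"x":0.002,"y":0,"z":-0.003,"roll":0},
    {"hand":0.2,"x":0.005,"y":0,"z":-0.006,"roll":0},
    {"hand":0.2,"x":0.007,"y":0,"z":-0.009,"roll":0},
    {"hand":0.2,"x":0.009,"y":0,"z":-0.012,"roll":0},
    {"hand":0.2,"x":0.01,"y":0,"z":-0.014,"roll":0},
    {"hand":0.2,"x":0.01,"y":0,"z":-0.014,"roll":0}
  ]
}}

```text
time: 15.55
tool_pos: [0.463, 0.0882, 0.0601]
tcp_rot: [2.197, 2.246, 0.001]
wrist_force: [-0.2, -1.3, -2.0]
width: 0.542
grip_force: 27.0
```

```bash
python3 st.py .463 .0789 .0474 91.4; python3 diff.py; python3 tilt.py|grep new
```

```text
t 15.55 pos [0.463  0.0882 0.0601] hdg 91.26 zax [ 0.001  0.001 -1.   ] F [-0.2 -1.3 -2. ] w 46.1 g 27.0 q6 0.11
cmd x,y,z [-0.0186 -0.0004  0.0253] roll -0.0008
left [0. 0.] 0.86
front [0. 0.] 1.0
right [0. 0.] 1.0
cheekR [0. 0.] 0.97
blkEnd [ 0. -7.] 0.61
blkR [ 7. -3.] 0.55
262 new [136, 136, 136, 137, 147, 155, 155, 155, 155, 155, 155, 129, 124, 138, 140, 141, 139, 127, 129, 140, 140, 140, 140, 139, 134, 160, 153, 112]
267 new [103, 102, 103, 111, 130, 128, 115, 128, 140, 140, 140, 146, 151, 151, 151, 151, 151, 151, 151, 151, 150, 150, 169, 207, 212, 171, 118, 99]
272 new [102, 107, 113, 122, 126, 126, 140, 150, 151, 151, 151, 151, 151, 151, 151, 151, 151, 151, 151, 150, 155, 197, 219, 198, 147, 101, 102, 107]
277 new [111, 114, 115, 113, 111, 111, 111, 112, 121, 141, 152, 152, 152, 151, 152, 152, 152, 151, 151, 165, 208, 216, 178, 124, 100, 102, 102, 103]
```

Request:
{"fn": "servo_tool", "kwargs": {
  "targets": [
    {"hand":0.2,"x":-0.001,"y":0,"z":0.001,"roll":0},
    {"hand":0.2,"x":-0.001,"y":0,"z":0.003,"roll":0},
    {"hand":0.2,"x":-0.001,"y":0,"z":0.003,"roll":0},
    {"hand":0.05,"x":-0.001,"y":0,"z":0.003,"roll":0},
    {"hand":-0.2,"x":-0.001,"y":0,"z":0.003,"roll":0},
    {"hand":-0.5,"x":-0.001,"y":0,"z":0.003,"roll":0},
    {"hand":-0.6,"x":-0.001,"y":0,"z":-0.03,"roll":0},
    {"hand":-0.6,"x":-0.001,"y":0,"z":-0.1,"roll":0},
    {"hand":-0.6,"x":0.03,"y":0,"z":-0.13,"roll":0},
    {"hand":-0.6,"x":0.03,"y":0,"z":-0.13,"roll":0}
  ]
}}

```text
time: 16.48
tool_pos: [0.4661, 0.1049, 0.1294]
tcp_rot: [2.194, 2.243, 0.013]
wrist_force: [0.4, 0.4, 1.2]
width: 0.797
grip_force: 0.0
```

```bash
python3 st.py .4616 .1133 .12 1.4; python3 diff.py|head -4; sed -i 's/for sgn in(1,-1): #/H.append([.001,.010,t-.05,0])\n        for sgn in(1,-1): #/' bfit.py; python3 bfit.py
```

```text
t 16.48 pos [0.4661 0.1049 0.1294] hdg 91.26 zax [ 0.009  0.003 -1.   ] F [0.4 0.4 1.2] w 67.8 g 0.0 q6 0.15
cmd x,y,z [ 0.017  -0.0088  0.0188] roll 0.4992
left [0. 0.] 0.97
front [0. 0.] 1.0
right [0. 0.] 1.0
cheekR [0. 0.] 0.98
start
  (-5246, [-4.3, 8.1], np.float64(-27.8), np.float64(6.5))
  (-4733, [3.4, -1.3], np.float64(1.5), np.float64(1.0))
  (-4731, [4.3, -1.8], np.float64(1.6), np.float64(1.4))
  (-4727, [1.6, -0.3], np.float64(1.5), np.float64(-0.2))
now
  (-6062, [7.2, 3.9], np.float64(16.5), np.float64(2.1))
  (-6060, [7.7, 3.7], np.float64(16.5), np.float64(2.5))
  (-6041, [4.0, 5.6], np.float64(16.3), np.float64(0.5))
  (-6025, [0.9, 7.2], np.float64(16.1), np.float64(-1.3))
```

The right edge was raised only to about 10 mm and fell back, while the left edge is still on its plungers. I repeat this with a higher raise.

Request:
{"fn": "servo_tool", "kwargs": {
  "targets": [
    {"hand":-0.5,"x":-0.03,"y":0,"z":0.03,"roll":0},
    {"hand":-0.5,"x":-0.05,"y":0,"z":0.08,"roll":0},
    {"hand":-0.5,"x":-0.05,"y":0,"z":0.12,"roll":0},
    {"hand":-0.5,"x":-0.05,"y":0,"z":0.145,"roll":0},
    {"hand":-0.5,"x":-0.05,"y":0,"z":0.15,"roll":0},
    {"hand":-0.5,"x":-0.05,"y":0,"z":0.15,"roll":0},
    {"hand":-0.5,"x":-0.05,"y":0,"z":0.15,"roll":0}
  ]
}}

```text
time: 17.17
tool_pos: [0.4626, 0.0776, 0.0494]
tcp_rot: [-2.196, -2.245, 0.002]
wrist_force: [0.4, -0.9, 0.1]
width: 0.75
grip_force: 0.0
```

```bash
python3 st.py .463 .0785 .0474 91.4
```

```text
t 17.17 pos [0.4626 0.0776 0.0494] hdg 91.26 zax [-0.001 -0.    -1.   ] F [ 0.4 -0.9  0.1] w 63.8 g 0.0 q6 0.09
cmd x,y,z [0.0018 0.0009 0.0039] roll -0.0008
```

Request:
{"fn": "servo_tool", "kwargs": {
  "targets": [
    {"hand":-0.4,"x":0.002,"y":0,"z":0.004,"roll":0},
    {"hand":-0.2,"x":0.002,"y":0,"z":0.004,"roll":0},
    {"hand":0,"x":0.002,"y":0,"z":0.004,"roll":0},
    {"hand":0.2,"x":0.002,"y":0,"z":0.004,"roll":0},
    {"hand":0.2,"x":0.002,"y":0,"z":0.004,"roll":0}
  ],
  "grip_force": 30
}}

```text
time: 17.58
tool_pos: [0.4636, 0.0789, 0.0491]
tcp_rot: [2.196, 2.246, 0.001]
wrist_force: [-2.2, -0.5, 5.3]
width: 0.523
grip_force: 29.8
```

Request:
{"fn": "servo_tool", "kwargs": {
  "targets": [
    {"hand":0.2,"x":0.002,"y":0,"z":-0.002,"roll":0},
    {"hand":0.2,"x":0.004,"y":0,"z":-0.005,"roll":0},
    {"hand":0.2,"x":0.006,"y":0,"z":-0.008,"roll":0},
    {"hand":0.2,"x":0.008,"y":0,"z":-0.011,"roll":0},
    {"hand":0.2,"x":0.01,"y":0,"z":-0.014,"roll":0},
    {"hand":0.2,"x":0.013,"y":0,"z":-0.018,"roll":0},
    {"hand":0.2,"x":0.016,"y":0,"z":-0.022,"roll":0},
    {"hand":0.2,"x":0.019,"y":0,"z":-0.026,"roll":0},
    {"hand":0.2,"x":0.021,"y":0,"z":-0.03,"roll":0},
    {"hand":0.2,"x":0.021,"y":0,"z":-0.03,"roll":0}
  ]
}}

```text
time: 18.42
tool_pos: [0.463, 0.0897, 0.0632]
tcp_rot: [2.197, 2.246, 0.002]
wrist_force: [0.9, -2.2, 0.9]
width: 0.519
grip_force: 31.6
```

```bash
python3 st.py .463 .0785 .0474 91.4; python3 diff.py|head -4; python3 tilt.py|grep new; python3 bfit.py|tail -3
```

```text
t 18.42 pos [0.463  0.0897 0.0632] hdg 91.26 zax [ 0.001  0.001 -1.   ] F [ 0.9 -2.2  0.9] w 44.2 g 31.6 q6 0.12
cmd x,y,z [-0.0224 -0.0006  0.0316] roll -0.0008
left [0. 0.] 0.87
front [0. 0.] 1.0
right [0. 0.] 1.0
cheekR [0. 0.] 0.97
262 new [156, 155, 154, 156, 155, 155, 154, 155, 151, 125, 126, 149, 150, 144, 143, 144, 144, 144, 143, 129, 113, 112, 112, 114, 117, 131, 122, 101]
267 new [99, 107, 116, 133, 144, 144, 151, 156, 156, 150, 150, 155, 155, 155, 156, 156, 155, 155, 155, 155, 156, 182, 212, 208, 165, 116, 98, 102]
272 new [108, 115, 123, 128, 129, 144, 155, 156, 155, 156, 154, 155, 155, 155, 155, 155, 156, 155, 155, 170, 206, 219, 193, 141, 102, 94, 103, 107]
277 new [115, 114, 113, 113, 139, 156, 157, 157, 157, 157, 157, 157, 157, 156, 157, 157, 156, 157, 180, 214, 213, 170, 118, 99, 101, 102, 102, 103]
  (-2447, [-5.1, 17.4], np.float64(8.8), np.float64(-7.4))
  (-2437, [-2.7, 15.8], np.float64(8.5), np.float64(-6.0))
  (-2419, [-0.4, 14.7], np.float64(8.6), np.float64(-4.7))
```

Request:
{"fn": "servo_tool", "kwargs": {
  "targets": [
    {"hand":0.2,"x":-0.002,"y":0,"z":0,"roll":0},
    {"hand":0.2,"x":-0.003,"y":0,"z":0,"roll":0},
    {"hand":0.2,"x":-0.003,"y":0,"z":0.001,"roll":0},
    {"hand":0.2,"x":-0.003,"y":0,"z":0.001,"roll":0}
  ]
}}

```text
time: 18.9
tool_pos: [0.4621, 0.0883, 0.062]
tcp_rot: [-2.196, -2.244, 0.0]
wrist_force: [-1.5, 1.5, 0.4]
width: 0.52
grip_force: 30.7
```

```bash
python3 st.py .463 .0785 .0474 91.4; python3 diff.py|head -4; python3 tilt.py|grep new
```

```text
t 18.9 pos [0.4621 0.0883 0.062 ] hdg 91.23 zax [-0.001  0.001 -1.   ] F [-1.5  1.5  0.4] w 44.2 g 30.7 q6 0.11
cmd x,y,z [-0.0196  0.0014  0.0292] roll -0.0009
left [0. 0.] 0.87
front [0. 0.] 1.0
right [0. 0.] 1.0
cheekR [0. 0.] 0.97
262 new [156, 155, 156, 155, 155, 155, 155, 154, 156, 152, 128, 134, 156, 157, 138, 142, 157, 158, 157, 137, 116, 115, 117, 139, 134, 122, 177, 191]
267 new [99, 97, 110, 121, 143, 138, 121, 150, 172, 174, 173, 173, 173, 173, 173, 172, 173, 173, 173, 173, 173, 172, 172, 185, 211, 211, 173, 120]
272 new [104, 111, 118, 142, 165, 172, 172, 173, 174, 172, 173, 173, 173, 173, 173, 173, 173, 173, 173, 173, 172, 174, 203, 219, 199, 144, 108, 106]
277 new [117, 117, 118, 114, 118, 153, 174, 175, 174, 174, 174, 174, 175, 175, 175, 174, 174, 174, 174, 173, 184, 211, 214, 177, 119, 92, 101, 102]
```

Request:
{"fn": "servo_tool", "kwargs": {
  "targets": [
    {"hand":0.2,"x":0,"y":0,"z":-0.002,"roll":0},
    {"hand":0.2,"x":0,"y":0,"z":-0.003,"roll":0},
    {"hand":0.2,"x":-0.001,"y":0,"z":-0.003,"roll":0},
    {"hand":0.05,"x":-0.001,"y":0,"z":-0.003,"roll":0},
    {"hand":-0.2,"x":-0.001,"y":0,"z":-0.003,"roll":0},
    {"hand":-0.5,"x":-0.001,"y":0,"z":-0.003,"roll":0},
    {"hand":-0.6,"x":-0.001,"y":0,"z":-0.03,"roll":0},
    {"hand":-0.6,"x":-0.001,"y":0,"z":-0.1,"roll":0},
    {"hand":-0.6,"x":0.03,"y":0,"z":-0.13,"roll":0},
    {"hand":-0.6,"x":0.03,"y":0,"z":-0.13,"roll":0}
  ]
}}

```text
time: 19.83
tool_pos: [0.4665, 0.1045, 0.1322]
tcp_rot: [2.193, 2.242, 0.013]
wrist_force: [0.5, -0.8, 1.4]
width: 0.801
grip_force: 0.0
```

```bash
python3 st.py .4616 .1133 .12 1.4; python3 diff.py|head -4; python3 bfit.py|tail -5;  python3 tilt.py|grep new
```

```text
t 19.83 pos [0.4665 0.1045 0.1322] hdg 91.26 zax [ 0.009  0.003 -1.   ] F [ 0.5 -0.8  1.4] w 68.1 g 0.0 q6 0.15
cmd x,y,z [ 0.0177 -0.0096  0.0245] roll 0.4992
left [0. 0.] 0.97
front [0. 0.] 1.0
right [0. 0.] 1.0
cheekR [0. 0.] 0.93
now
  (-7526, [-14.5, 9.9], np.float64(-27.7), np.float64(2.0))
  (-7504, [-11.0, 8.0], np.float64(-27.8), np.float64(4.2))
  (-7434, [-24.6, 15.3], np.float64(-27.7), np.float64(-4.6))
  (-7383, [-0.3, 2.3], np.float64(-28.0), np.float64(10.9))
262 new [100, 183, 212, 205, 200, 199, 204, 201, 194, 194, 194, 194, 194, 194, 194, 194, 194, 194, 195, 194, 195, 195, 195, 195, 194, 183, 170, 145]
267 new [197, 216, 211, 201, 197, 188, 189, 193, 194, 194, 195, 194, 194, 194, 194, 194, 194, 194, 195, 194, 194, 195, 194, 193, 201, 213, 204, 160]
272 new [209, 207, 201, 199, 197, 195, 196, 196, 196, 196, 196, 196, 196, 196, 196, 196, 196, 196, 197, 196, 196, 195, 191, 208, 216, 188, 131, 73]
277 new [202, 202, 198, 197, 197, 197, 197, 197, 197, 197, 197, 197, 197, 197, 198, 197, 197, 197, 196, 196, 196, 210, 222, 210, 164, 101, 56, 75]
```

```bash
cat > b2.py <<'E'
from bfit import *
import bfit
from scipy.optimize import differential_evolution as de
def run(g,n,dx=-.0003):
    g=cv2.GaussianBlur(g.astype(np.float32),(0,0),.6)
    for lo,hi in((-.6,-.1),(-.1,.1),(.1,.4)):
        r=de(lambda p:score([*p,dx],g),[(-.008,.008),(-.004,.022),(lo,hi)],seed=1,maxiter=60,popsize=20)
        p=r.x;E=[(p[0]+s*.021*np.cos(p[2]),p[1]+s*.021*np.sin(p[2])) for s in(1,-1)]
        print(n,round(r.fun),(p[:2]*1e3).round(1),np.degrees(p[2]).round(1),'feet L,R (y,z)mm',(np.array(E)*1e3).round(1).tolist())
if __name__=='__main__':
    run(cv2.imread('pics/s8.png',0),'start')
    g=cv2.cvtColor(read_camera('scene'),cv2.COLOR_RGB2GRAY);cv2.imwrite('pics/now.png',g);run(g,'now')
E
python3 b2.py
```

```text
start -4874 [-8.  10.1] -27.8 feet L,R (y,z)mm [[10.6, 0.3], [-26.5, 19.9]]
start -4714 [ 1.4 -0.1] 1.5 feet L,R (y,z)mm [[22.4, 0.4], [-19.6, -0.7]]
start -3965 [ 3.5 -0.3] 5.7 feet L,R (y,z)mm [[24.4, 1.8], [-17.4, -2.4]]
now -5271 [-8.   6.6] -28.0 feet L,R (y,z)mm [[10.6, -3.2], [-26.5, 16.5]]
now -4118 [-8.   1.5] -1.0 feet L,R (y,z)mm [[13.0, 1.2], [-29.0, 1.9]]
now -3959 [-6.8  1.3] 5.7 feet L,R (y,z)mm [[14.1, 3.4], [-27.7, -0.8]]
```

```bash
cat > b3.py <<'E'
from bfit import *
from scipy.optimize import least_squares
def rows(p,Y,Z,us=(262,267,272,277)):
    x=np.linspace(-.03,.03,30);q=proj(place(np.c_[x,0*x+Y,0*x+Z],p),'scene');return np.interp(us,q[:,0],q[:,1])
if __name__=='__main__':
    print('start top',rows([0,0,0,0],-.02,.041).round(1),'foot edge in',rows([0,0,0,0],-.02,.006).round(1),'out',rows([0,0,0,0],-.0225,.0055).round(1))
    for dy in(-3,0,3):
        for th in(-10,-14,-18,-22,-27):
            t=np.radians(th); # left foot seated at y=21+dy
            p=[(.021-.021*np.cos(t))+dy/1e3,-.021*np.sin(t),t,0]
            print(dy,th,'top',rows(p,-.02,.041).round(1),'in',rows(p,-.02,.006).round(1),'out',rows(p,-.0225,.0055).round(1))
    g=cv2.imread('pics/now.png',0)
    for u in(262,267,272,277): print(u,g[205:232,u].tolist(),g[236:250,u].tolist())
    for v in (222,228,234,240): print('row',v,g[v,236:292].tolist())
E
python3 b3.py
```

```text
start top [229.1 227.7 226.3 224.9] foot edge in [248.8 247.3 245.7 244.1] out [250.  248.4 246.8 245.3]
-3 -10 top [223.9 222.5 221.1 219.7] in [245.4 243.9 242.3 240.8] out [246.3 244.8 243.2 241.7]
-3 -14 top [221.5 220.2 218.8 217.4] in [243.5 242.  240.5 239. ] out [244.3 242.8 241.3 239.7]
-3 -18 top [219.3 218.  216.6 215.2] in [241.7 240.1 238.6 237.1] out [242.4 240.8 239.3 237.8]
-3 -22 top [217.2 215.9 214.5 213.2] in [239.8 238.3 236.8 235.3] out [240.3 238.8 237.3 235.8]
-3 -27 top [214.8 213.4 212.1 210.8] in [237.4 235.9 234.4 232.9] out [237.8 236.3 234.9 233.4]
0 -10 top [222.9 221.5 220.2 218.8] in [244.4 242.8 241.3 239.8] out [245.3 243.7 242.2 240.7]
0 -14 top [220.6 219.2 217.9 216.5] in [242.5 241.  239.5 237.9] out [243.3 241.8 240.3 238.7]
0 -18 top [218.4 217.  215.7 214.3] in [240.6 239.1 237.6 236.1] out [241.3 239.8 238.3 236.8]
0 -22 top [216.3 215.  213.6 212.3] in [238.8 237.3 235.8 234.3] out [239.3 237.8 236.3 234.8]
0 -27 top [213.9 212.5 211.2 209.9] in [236.4 234.9 233.4 232. ] out [236.8 235.4 233.9 232.4]
3 -10 top [222.  220.6 219.2 217.8] in [
[... 1616 characters left out ...]
5, 194, 194, 195, 194, 194, 194, 194, 195, 196, 196, 196, 196, 196, 197, 197, 197, 197, 198, 197, 197, 197, 197, 199, 197, 130, 57, 36, 38, 40, 39]
row 234 [56, 56, 65, 68, 64, 55, 49, 49, 49, 49, 50, 71, 112, 123, 122, 122, 122, 123, 121, 122, 122, 122, 126, 169, 192, 195, 194, 195, 194, 194, 194, 194, 195, 194, 195, 197, 196, 196, 196, 196, 197, 197, 197, 197, 197, 197, 197, 197, 197, 197, 201, 232, 240, 218, 150, 95]
row 240 [119, 89, 76, 61, 52, 51, 51, 51, 51, 53, 55, 58, 78, 112, 114, 106, 117, 121, 123, 123, 121, 114, 111, 116, 149, 185, 195, 194, 194, 194, 194, 194, 193, 193, 194, 195, 190, 196, 208, 209, 213, 221, 221, 218, 213, 203, 191, 179, 164, 138, 119, 102, 106, 164, 206, 224]
```

Request:
{"fn": "servo_tool", "kwargs": {
  "targets": [
    {"hand":-0.5,"x":0.05,"y":0,"z":0,"roll":0},
    {"hand":-0.5,"x":0.087,"y":0,"z":0.04,"roll":0},
    {"hand":-0.5,"x":0.087,"y":0,"z":0.1,"roll":0},
    {"hand":-0.5,"x":0.087,"y":0,"z":0.14,"roll":0},
    {"hand":-0.5,"x":0.087,"y":0,"z":0.154,"roll":0},
    {"hand":-0.5,"x":0.087,"y":0,"z":0.154,"roll":0},
    {"hand":-0.5,"x":0.087,"y":0,"z":0.154,"roll":0}
  ]
}}

```text
time: 20.62
tool_pos: [0.4608, 0.1457, 0.0496]
tcp_rot: [-2.197, -2.245, 0.003]
wrist_force: [0.8, -0.4, 0.9]
width: 0.751
grip_force: 0.0
```

```bash
python3 st.py .4622 .1465 .048 91.4
```

```text
t 20.62 pos [0.4608 0.1457 0.0496] hdg 91.24 zax [-0.002 -0.001 -1.   ] F [ 0.8 -0.4  0.9] w 63.8 g 0.0 q6 0.23
cmd x,y,z [0.0015 0.0028 0.0032] roll -0.0009
```

Request:
{"fn": "servo_tool", "kwargs": {
  "targets": [
    {"hand":-0.4,"x":0.001,"y":0.001,"z":0.005,"roll":0},
    {"hand":-0.2,"x":0.001,"y":0.001,"z":0.005,"roll":0},
    {"hand":0,"x":0.001,"y":0.001,"z":0.005,"roll":0},
    {"hand":0.2,"x":0.001,"y":0.001,"z":0.005,"roll":0},
    {"hand":0.2,"x":0.001,"y":0.001,"z":0.005,"roll":0}
  ],
  "grip_force": 28
}}

```text
time: 21.03
tool_pos: [0.4625, 0.1468, 0.0485]
tcp_rot: [2.196, 2.245, 0.002]
wrist_force: [0.4, -0.5, 0.6]
width: 0.402
grip_force: 0.0
```

Request:
{"fn": "servo_tool", "kwargs": {
  "targets": [
    {"hand":0.2,"x":-0.002,"y":0,"z":-0.002,"roll":0},
    {"hand":0.2,"x":-0.004,"y":0,"z":-0.005,"roll":0},
    {"hand":0.2,"x":-0.006,"y":0,"z":-0.008,"roll":0},
    {"hand":0.2,"x":-0.008,"y":0,"z":-0.011,"roll":0},
    {"hand":0.2,"x":-0.01,"y":0,"z":-0.014,"roll":0},
    {"hand":0.2,"x":-0.013,"y":0,"z":-0.018,"roll":0},
    {"hand":0.2,"x":-0.016,"y":0,"z":-0.022,"roll":0},
    {"hand":0.2,"x":-0.019,"y":0,"z":-0.026,"roll":0},
    {"hand":0.2,"x":-0.022,"y":0,"z":-0.029,"roll":0},
    {"hand":0.2,"x":-0.022,"y":0,"z":-0.029,"roll":0}
  ]
}}

```text
time: 21.87
tool_pos: [0.4625, 0.1356, 0.0627]
tcp_rot: [2.197, 2.245, 0.001]
wrist_force: [0.5, 0.2, 1.1]
width: 0.401
grip_force: 0.0
```

```bash
python3 st.py .4622 .1465 .048 91.4; python3 diff.py|head -4; python3 tilt.py|grep new
```

```text
t 21.87 pos [0.4625 0.1356 0.0627] hdg 91.25 zax [ 0.001  0.    -1.   ] F [0.5 0.2 1.1] w 34.1 g 0.0 q6 0.21
cmd x,y,z [ 0.0219 -0.0002  0.0295] roll -0.0008
left [0. 0.] 0.95
front [0. 0.] 1.0
right [0. 0.] 1.0
cheekR [0. 0.] 0.93
262 new [100, 182, 212, 205, 200, 200, 204, 201, 195, 194, 195, 194, 194, 195, 194, 194, 194, 194, 194, 194, 195, 195, 195, 195, 194, 184, 169, 145]
267 new [198, 216, 211, 202, 197, 188, 189, 194, 194, 194, 194, 194, 194, 194, 194, 194, 195, 195, 194, 193, 195, 194, 194, 194, 201, 213, 204, 160]
272 new [209, 208, 201, 199, 197, 196, 196, 196, 196, 197, 196, 196, 197, 196, 196, 196, 196, 196, 197, 196, 196, 194, 191, 208, 216, 187, 131, 73]
277 new [202, 201, 198, 197, 197, 197, 197, 197, 197, 197, 197, 198, 197, 197, 197, 197, 197, 197, 197, 196, 196, 209, 221, 210, 164, 102, 57, 74]
```

```bash
cat > b4.py <<'E'
from b3 import *
z=np.linspace(-.005,.045,40);x=np.linspace(-.03,.03,40)
def res(p):
    def vert(X,Y,vs): q=proj(place(np.c_[0*z+X,0*z+Y,z],p),'scene');o=np.argsort(q[:,1]);return np.interp(vs,q[o,1],q[o,0])
    return np.r_[vert(-.025,-.02,[228,234,240])-[257.6,258.8,260.2],vert(.025,-.02,[222,228])-[284.6,286],
      rows(p,-.02,.006,(267,272,277))-[242,240.6,238.8],rows(p,.02,.041,(262,267,272))-[218.6,217,215.7],vert(-.025,.02,[234,240])-[247.6,248.6]]
for t0 in(-.5,-.3,-.15):
    r=least_squares(res,[-.002,.005,t0,0],loss='soft_l1',x_scale=[1e-3,1e-3,.05,1e-3]);p=r.x
    print(r.cost.round(2),(p[[0,1,3]]*1e3).round(1),np.degrees(p[2]).round(1),'L,R feet',[(round(1e3*(p[0]+s*.021*np.cos(p[2])),1),round(1e3*(p[1]+s*.021*np.sin(p[2])),1)) for s in(1,-1)],res(p).round(1))
E
python3 b4.py
```

```text
0.09 [-15.6   9.    0.6] -24.0 L,R feet [(np.float64(3.5), np.float64(0.4)), (np.float64(-34.8), np.float64(17.5))] [-0.1  0.1  0.1 -0.  -0.   0.  -0.1  0.2 -0.2  0.1  0.  -0.2  0.2]
0.09 [-15.6   9.    0.6] -24.0 L,R feet [(np.float64(3.5), np.float64(0.4)), (np.float64(-34.8), np.float64(17.5))] [-0.1  0.1  0.1 -0.  -0.   0.  -0.1  0.2 -0.2  0.1  0.  -0.2  0.2]
0.09 [-15.6   9.    0.6] -24.0 L,R feet [(np.float64(3.5), np.float64(0.4)), (np.float64(-34.8), np.float64(17.5))] [-0.1  0.1  0.1 -0.  -0.   0.  -0.1  0.2 -0.2  0.1  0.  -0.2  0.2]
```

The fit shows the block free of all plungers: left foot on the seat at y≈3.5 mm, right foot leaning on the right cheek, tilt −24°. I grip it across x at its middle and lift.

Request:
{"fn": "servo_tool", "kwargs": {
  "targets": [
    {"hand":-0.6,"x":0,"y":0,"z":-0.06,"roll":0},
    {"hand":-0.6,"x":0,"y":0,"z":-0.06,"roll":0},
    {"hand":-0.6,"x":-0.03,"y":0,"z":-0.06,"roll":0},
    {"hand":-0.6,"x":-0.053,"y":0,"z":-0.04,"roll":0},
    {"hand":-0.6,"x":-0.053,"y":0,"z":0,"roll":0},
    {"hand":-0.6,"x":-0.053,"y":0,"z":0.03,"roll":0},
    {"hand":-0.6,"x":-0.053,"y":0,"z":0.048,"roll":0},
    {"hand":-0.6,"x":-0.053,"y":0,"z":0.051,"roll":0},
    {"hand":-0.6,"x":-0.053,"y":0,"z":0.051,"roll":0},
    {"hand":-0.4,"x":-0.053,"y":0,"z":0.051,"roll":0}
  ]
}}

```text
time: 22.8
tool_pos: [0.463, 0.1093, 0.0369]
tcp_rot: [2.197, 2.246, 0.0]
wrist_force: [1.0, 0.3, 0.9]
width: 0.701
grip_force: 0.0
```

Request:
{"fn": "servo_tool", "kwargs": {
  "targets": [
    {"hand":-0.2,"x":0,"y":0,"z":0,"roll":0},
    {"hand":0,"x":0,"y":0,"z":0,"roll":0},
    {"hand":0.2,"x":0,"y":0,"z":0,"roll":0},
    {"hand":0.2,"x":0,"y":0,"z":0,"roll":0}
  ],
  "grip_force": 30
}}

```text
time: 23.13
tool_pos: [0.4635, 0.1095, 0.0376]
tcp_rot: [2.196, 2.245, 0.002]
wrist_force: [-0.2, 0.8, 3.4]
width: 0.582
grip_force: 32.0
```

```bash
python3 st.py .4622 .1093 .037 91.4; python3 diff.py|head -4
```

```text
t 23.13 pos [0.4635 0.1095 0.0376] hdg 91.27 zax [ 0.002  0.    -1.   ] F [-0.2  0.8  3.4] w 49.5 g 32.0 q6 0.16
cmd x,y,z [-0.0004 -0.0026  0.0013] roll -0.0007
left [0. 0.] 0.91
front [0. 0.] 1.0
right [0. 0.] 1.0
cheekR [0. 0.] 0.93
```

Request:
{"fn": "servo_tool", "kwargs": {
  "targets": [
    {"hand":0.2,"x":0,"y":0,"z":-0.004,"roll":0},
    {"hand":0.2,"x":0,"y":0,"z":-0.01,"roll":0},
    {"hand":0.2,"x":0,"y":0,"z":-0.02,"roll":0},
    {"hand":0.2,"x":0,"y":0,"z":-0.035,"roll":0},
    {"hand":0.2,"x":0,"y":0,"z":-0.05,"roll":0},
    {"hand":0.2,"x":0,"y":0,"z":-0.06,"roll":0},
    {"hand":0.2,"x":0,"y":0,"z":-0.06,"roll":0}
  ]
}}

```text
time: 23.77
tool_pos: [0.4642, 0.1095, 0.0686]
tcp_rot: [2.196, 2.244, 0.004]
wrist_force: [0.8, 0.2, -3.4]
width: 0.577
grip_force: 31.7
```

```bash
python3 st.py .4622 .1093 .037 91.4; python3 diff.py|head -4
python3 - <<'E'
import cv2
g=cv2.imread('pics/last.png',0)
for u in(262,267,272,277,282): print(u,g[195:240,u].tolist())
for v in (206,212,218,224): print('row',v,g[v,236:296].tolist())
E
```

```text
t 23.77 pos [0.4642 0.1095 0.0686] hdg 91.26 zax [ 0.003  0.001 -1.   ] F [ 0.8  0.2 -3.4] w 49.0 g 31.7 q6 0.16
cmd x,y,z [-0.0004 -0.0043  0.0632] roll -0.0008
left [0. 0.] 0.98
front [0. 0.] 1.0
right [0. 0.] 1.0
cheekR [0. 0.] 0.96
262 [83, 83, 83, 81, 80, 79, 104, 164, 198, 201, 199, 195, 194, 195, 195, 194, 194, 194, 195, 194, 195, 195, 195, 195, 195, 195, 194, 190, 185, 183, 177, 154, 129, 121, 107, 79, 64, 75, 75, 63, 53, 74, 116, 135, 126]
267 [87, 84, 82, 81, 83, 109, 183, 210, 203, 199, 196, 195, 194, 194, 194, 195, 194, 194, 194, 194, 194, 195, 195, 195, 194, 195, 195, 194, 194, 190, 207, 210, 170, 115, 69, 54, 59, 60, 55, 58, 99, 129, 133, 117, 103]
272 [101, 121, 183, 203, 158, 171, 203, 201, 199, 197, 195, 194, 195, 195, 195, 195, 195, 195, 195, 195, 195, 196, 195, 195, 195, 196, 195, 195, 208, 218, 201, 153, 118, 107, 99, 98, 97, 97, 99, 120, 133, 126, 111, 101, 100]
277 [40, 41, 44, 106, 173, 201, 203, 207, 204, 197, 196, 196, 196, 196, 195, 195, 196, 196, 195, 196, 195, 196, 195, 195, 196, 194, 190, 210, 216, 185, 129, 114, 132, 134, 134, 134, 134, 134, 133, 118, 10
[... 678 characters left out ...]
194, 194, 195, 195, 195, 195, 195, 195, 195, 196, 196, 196, 197, 197, 196, 196, 196, 197, 197, 172, 116, 84, 83, 82, 82, 83, 84, 85]
row 218 [38, 40, 39, 39, 39, 39, 40, 38, 39, 38, 39, 53, 69, 92, 100, 119, 130, 151, 157, 146, 97, 82, 95, 112, 155, 187, 195, 195, 195, 194, 194, 195, 194, 194, 194, 195, 195, 195, 195, 195, 195, 195, 195, 196, 196, 196, 196, 196, 195, 195, 195, 190, 187, 144, 100, 83, 82, 82, 82, 82]
row 224 [48, 40, 39, 40, 39, 37, 39, 38, 38, 39, 38, 36, 36, 50, 94, 107, 107, 106, 105, 113, 119, 120, 117, 119, 121, 143, 183, 194, 194, 194, 184, 190, 202, 212, 210, 212, 218, 217, 214, 207, 198, 185, 173, 159, 142, 124, 107, 92, 71, 57, 49, 57, 71, 76, 76, 73, 73, 76, 78, 79]
```

Lifted, with the nest still. Now I move the low left foot over the left cheek and press lightly, so that it levels in the grip.

Request:
{"fn": "servo_tool", "kwargs": {
  "targets": [
    {"hand":0.2,"x":0.02,"y":0,"z":0,"roll":0},
    {"hand":0.2,"x":0.04,"y":0,"z":0,"roll":0},
    {"hand":0.2,"x":0.05,"y":0,"z":0.01,"roll":0},
    {"hand":0.2,"x":0.05,"y":0,"z":0.02,"roll":0},
    {"hand":0.2,"x":0.05,"y":0,"z":0.03,"roll":0},
    {"hand":0.2,"x":0.05,"y":0,"z":0.032,"roll":0},
    {"hand":0.2,"x":0.05,"y":0,"z":0.032,"roll":0}
  ],
  "grip_force": 20
}}

```text
time: 24.4
tool_pos: [0.4618, 0.1346, 0.0505]
tcp_rot: [-2.196, -2.245, 0.001]
wrist_force: [-1.9, 2.0, 2.6]
width: 0.582
grip_force: 32.3
```

Request:
{"fn": "servo_tool", "kwargs": {
  "targets": [
    {"hand":0.2,"x":0,"y":0,"z":0.003,"roll":0},
    {"hand":0.2,"x":-0.002,"y":0,"z":0.006,"roll":0},
    {"hand":0.2,"x":-0.006,"y":0,"z":0.008,"roll":0},
    {"hand":0.2,"x":-0.01,"y":0,"z":0.01,"roll":0},
    {"hand":0.2,"x":-0.01,"y":0,"z":0.01,"roll":0}
  ]
}}

```text
time: 24.82
tool_pos: [0.462, 0.1295, 0.0476]
tcp_rot: [-2.196, -2.244, 0.001]
wrist_force: [-9.8, 0.6, 17.4]
width: 0.578
grip_force: 35.5
```

```bash
python3 st.py .4622 .1093 .037 91.4; python3 diff.py|head -4
python3 - <<'E'
import cv2
g=cv2.imread('pics/last.png',0)
for u in(262,267,272,277): print(u,g[200:245,u].tolist())
E
```

```text
t 24.82 pos [0.462  0.1295 0.0476] hdg 91.23 zax [-0.002  0.001 -1.   ] F [-9.8  0.6 17.4] w 49.1 g 35.5 q6 0.2
cmd x,y,z [-0.0404 -0.0005  0.0212] roll -0.0009
left [0. 0.] 0.96
front [0. 0.] 1.0
right [0. 0.] 1.0
cheekR [0. 0.] 0.97
262 [79, 78, 91, 98, 98, 100, 99, 108, 168, 206, 200, 188, 186, 185, 184, 184, 183, 184, 184, 182, 182, 183, 182, 183, 183, 183, 182, 182, 182, 182, 182, 197, 213, 185, 133, 92, 76, 116, 135, 126, 110, 102, 100, 100, 100]
267 [79, 80, 92, 102, 114, 108, 110, 168, 195, 191, 189, 194, 190, 185, 185, 184, 185, 184, 184, 184, 185, 184, 184, 185, 184, 185, 184, 184, 183, 186, 211, 220, 192, 134, 78, 98, 128, 133, 118, 102, 100, 101, 100, 100, 109]
272 [28, 28, 28, 26, 40, 114, 185, 198, 189, 189, 185, 184, 185, 185, 185, 184, 185, 185, 185, 185, 185, 185, 185, 185, 185, 185, 185, 184, 189, 211, 213, 173, 120, 97, 119, 134, 127, 111, 101, 101, 100, 101, 103, 130, 132]
277 [128, 140, 140, 139, 139, 153, 166, 163, 164, 175, 183, 185, 185, 185, 186, 186, 185, 186, 186, 187, 186, 186, 186, 185, 185, 184, 185, 206, 221, 207, 156, 127, 131, 140, 130, 106, 82, 58, 58, 80, 95, 103, 137, 132, 104]
```

Request:
{"fn": "servo_tool", "kwargs": {
  "targets": [
    {"hand":0.2,"x":-0.003,"y":0,"z":0.001,"roll":0},
    {"hand":0.2,"x":-0.006,"y":0,"z":0.003,"roll":0},
    {"hand":0.2,"x":-0.008,"y":0,"z":0.005,"roll":0},
    {"hand":0.2,"x":-0.008,"y":0,"z":0.005,"roll":0}
  ],
  "grip_force": 20
}}

```text
time: 25.2
tool_pos: [0.4622, 0.1253, 0.045]
tcp_rot: [-2.196, -2.245, 0.001]
wrist_force: [-7.7, -1.6, 16.6]
width: 0.579
grip_force: 36.4
```

```bash
python3 st.py .4622 .1093 .037 91.4; python3 diff.py|head -4
python3 - <<'E'
import cv2
g=cv2.imread('pics/last.png',0)
for u in(267,272): print(u,g[200:245,u].tolist())
E
```

```text
t 25.2 pos [0.4622 0.1253 0.045 ] hdg 91.25 zax [-0.001  0.    -1.   ] F [-7.7 -1.6 16.6] w 49.2 g 36.4 q6 0.19
cmd x,y,z [-0.0319 -0.0006  0.016 ] roll -0.0008
left [0. 0.] 0.98
front [0. 0.] 1.0
right [0. 0.] 1.0
cheekR [0. 0.] 0.96
267 [80, 79, 91, 100, 105, 101, 99, 105, 115, 176, 209, 204, 188, 177, 174, 168, 169, 171, 172, 171, 171, 171, 172, 172, 171, 171, 172, 172, 171, 172, 171, 171, 179, 210, 215, 180, 135, 124, 117, 102, 101, 99, 101, 101, 100]
272 [28, 28, 27, 26, 28, 26, 33, 68, 111, 171, 191, 182, 178, 182, 180, 175, 174, 174, 173, 174, 174, 174, 174, 174, 173, 173, 172, 173, 172, 172, 173, 199, 220, 208, 159, 126, 123, 111, 102, 100, 100, 101, 99, 94, 103]
```

Request:
{"fn": "servo_tool", "kwargs": {
  "targets": [
    {"hand":0.2,"x":-0.002,"y":0,"z":0.002,"roll":0},
    {"hand":0.2,"x":-0.004,"y":0,"z":0.004,"roll":0},
    {"hand":0.2,"x":-0.006,"y":0,"z":0.006,"roll":0},
    {"hand":0.2,"x":-0.006,"y":0,"z":0.006,"roll":0}
  ]
}}

```text
time: 25.58
tool_pos: [0.4623, 0.1218, 0.0421]
tcp_rot: [-2.196, -2.246, 0.002]
wrist_force: [-7.7, -1.8, 18.8]
width: 0.583
grip_force: 37.5
```

```bash
python3 st.py .4622 .1093 .037 91.4; python3 diff.py|head -4
python3 - <<'E'
import cv2
g=cv2.imread('pics/last.png',0)
for u in(262,267,272,277): print(u,g[200:245,u].tolist())
E
```

```text
t 25.58 pos [0.4623 0.1218 0.0421] hdg 91.27 zax [-0.001 -0.001 -1.   ] F [-7.7 -1.8 18.8] w 49.5 g 37.5 q6 0.18
cmd x,y,z [-0.025  -0.0007  0.0102] roll -0.0007
left [0. 0.] 0.98
front [0. 0.] 1.0
right [0. 0.] 1.0
cheekR [0. 0.] 0.96
262 [78, 79, 91, 97, 92, 75, 80, 96, 101, 103, 108, 117, 172, 211, 217, 224, 200, 166, 161, 161, 160, 160, 160, 160, 160, 159, 160, 160, 159, 160, 160, 160, 160, 160, 159, 159, 176, 209, 212, 172, 122, 99, 101, 101, 101]
267 [80, 79, 91, 100, 100, 93, 84, 86, 100, 110, 116, 164, 208, 217, 213, 189, 166, 162, 161, 161, 161, 162, 162, 161, 161, 161, 161, 161, 161, 161, 161, 161, 161, 160, 163, 189, 213, 199, 149, 107, 99, 100, 100, 102, 100]
272 [100, 56, 32, 31, 31, 32, 35, 61, 81, 103, 160, 206, 215, 189, 166, 166, 162, 162, 161, 161, 162, 162, 161, 162, 161, 162, 161, 161, 161, 162, 161, 161, 160, 169, 207, 217, 182, 129, 100, 99, 101, 101, 100, 95, 104]
277 [32, 33, 33, 30, 36, 33, 28, 25, 37, 104, 185, 220, 179, 150, 163, 157, 157, 161, 161, 161, 161, 161, 161, 162, 162, 161, 161, 161, 161, 161, 160, 164, 199, 222, 209, 159, 96, 58, 57, 80, 96, 101, 102, 102, 102]
```

Request:
{"fn": "servo_tool", "kwargs": {
  "targets": [
    {"hand":0.2,"x":-0.002,"y":0,"z":0.002,"roll":0},
    {"hand":0.2,"x":-0.004,"y":0,"z":0.004,"roll":0},
    {"hand":0.2,"x":-0.005,"y":0,"z":0.006,"roll":0},
    {"hand":0.2,"x":-0.005,"y":0,"z":0.006,"roll":0}
  ]
}}

```text
time: 25.97
tool_pos: [0.4624, 0.1189, 0.0392]
tcp_rot: [-2.196, -2.246, 0.003]
wrist_force: [-8.0, -4.1, 19.8]
width: 0.575
grip_force: 38.7
```

```bash
python3 st.py .4622 .1093 .037 91.4; python3 diff.py|head -4
python3 - <<'E'
import cv2
g=cv2.imread('pics/last.png',0)
for u in(262,267,272,277): print(u,g[205:245,u].tolist())
E
```

```text
t 25.97 pos [0.4624 0.1189 0.0392] hdg 91.29 zax [-0.001 -0.001 -1.   ] F [-8.  -4.1 19.8] w 48.9 g 38.7 q6 0.18
cmd x,y,z [-0.0192 -0.0008  0.0044] roll -0.0006
left [0. 0.] 0.98
front [0. 0.] 1.0
right [0. 0.] 1.0
cheekR [0. 0.] 0.96
262 [73, 62, 80, 99, 104, 105, 108, 112, 114, 144, 199, 221, 221, 218, 190, 159, 151, 149, 149, 149, 150, 150, 149, 150, 149, 149, 149, 149, 150, 149, 149, 149, 149, 164, 202, 213, 181, 131, 101, 101]
267 [80, 89, 82, 69, 90, 109, 114, 111, 120, 187, 222, 222, 218, 188, 155, 150, 146, 147, 149, 150, 149, 150, 150, 149, 150, 149, 150, 150, 150, 149, 149, 150, 181, 213, 206, 160, 113, 99, 101, 100]
272 [46, 48, 55, 79, 104, 113, 117, 167, 214, 223, 220, 198, 167, 153, 150, 149, 150, 150, 150, 150, 150, 150, 150, 150, 149, 149, 150, 150, 150, 149, 166, 205, 220, 192, 139, 102, 100, 100, 95, 103]
277 [30, 27, 26, 28, 25, 48, 136, 196, 208, 208, 183, 154, 152, 151, 150, 150, 150, 150, 150, 150, 150, 151, 150, 150, 151, 150, 150, 150, 151, 178, 214, 213, 170, 108, 82, 95, 100, 102, 103, 103]
```

Face brightness is back to its level value (149–150). I tighten the grip and lift.

Request:
{"fn": "servo_tool", "kwargs": {
  "targets": [
    {"hand":0.2,"x":0,"y":0,"z":0,"roll":0},
    {"hand":0.2,"x":0,"y":0,"z":0,"roll":0},
    {"hand":0.2,"x":0,"y":0,"z":-0.01,"roll":0},
    {"hand":0.2,"x":0,"y":0,"z":-0.025,"roll":0},
    {"hand":0.2,"x":0,"y":0,"z":-0.04,"roll":0},
    {"hand":0.2,"x":-0.01,"y":0,"z":-0.046,"roll":0},
    {"hand":0.2,"x":-0.01,"y":0,"z":-0.046,"roll":0},
    {"hand":0.2,"x":-0.01,"y":0,"z":-0.046,"roll":0}
  ],
  "grip_force": 80
}}

```text
time: 26.68
tool_pos: [0.4628, 0.1145, 0.0603]
tcp_rot: [2.197, 2.245, 0.001]
wrist_force: [-0.7, 0.2, -3.4]
width: 0.567
grip_force: 83.0
```

```bash
python3 st.py .4622 .1093 .037 91.4; python3 diff.py|head -4
python3 - <<'E'
import cv2
g=cv2.imread('pics/last.png',0)
for u in(262,267,272,277,282): print(u,g[190:238,u].tolist())
for v in (202,208,214,220,225): print('row',v,g[v,236:300].tolist())
E
```

```text
t 26.68 pos [0.4628 0.1145 0.0603] hdg 91.24 zax [ 0.  0. -1.] F [-0.7  0.2 -3.4] w 48.2 g 83.0 q6 0.17
cmd x,y,z [-0.0104 -0.0015  0.0467] roll -0.0009
left [0. 0.] 0.98
front [0. 0.] 1.0
right [0. 0.] 1.0
cheekR [0. 0.] 0.96
262 [70, 79, 105, 95, 85, 83, 91, 114, 111, 103, 104, 109, 113, 130, 190, 221, 221, 219, 191, 158, 152, 149, 148, 150, 149, 149, 150, 150, 149, 149, 150, 150, 150, 149, 150, 149, 149, 150, 176, 210, 209, 167, 113, 79, 61, 53, 74, 116]
267 [58, 71, 102, 96, 88, 89, 99, 91, 93, 103, 110, 112, 116, 184, 221, 222, 224, 194, 155, 151, 150, 150, 150, 150, 150, 150, 150, 150, 150, 150, 150, 150, 151, 149, 150, 148, 153, 193, 216, 197, 147, 92, 62, 53, 57, 100, 128, 133]
272 [78, 79, 84, 92, 95, 97, 101, 101, 106, 112, 112, 115, 186, 223, 222, 216, 185, 156, 152, 151, 150, 151, 150, 151, 151, 151, 151, 150, 150, 150, 150, 151, 150, 150, 149, 163, 205, 216, 182, 133, 103, 97, 97, 99, 120, 134, 126, 111]
277 [38, 40, 34, 30, 29, 27, 27, 27, 25, 53, 152, 179, 151, 184, 197, 168, 155, 152, 146, 147, 151, 152, 152, 151, 151, 152, 152, 152, 152, 152, 152, 152, 151, 153, 187,
[... 1103 characters left out ...]
151, 151, 152, 151, 152, 153, 143, 112, 88, 84, 84, 84, 84, 84, 84, 83, 84, 84, 85, 86, 84, 84, 83]
row 220 [39, 39, 38, 39, 39, 38, 39, 43, 68, 64, 49, 44, 47, 67, 115, 150, 157, 136, 99, 112, 136, 148, 150, 150, 150, 149, 150, 150, 149, 149, 149, 150, 150, 150, 150, 149, 150, 151, 151, 151, 151, 152, 151, 152, 152, 153, 151, 107, 55, 41, 41, 39, 47, 73, 83, 83, 82, 81, 81, 81, 82, 82, 82, 83]
row 225 [42, 38, 40, 39, 38, 39, 37, 39, 55, 77, 94, 104, 107, 110, 111, 103, 103, 106, 118, 122, 132, 145, 150, 150, 150, 150, 149, 149, 149, 149, 149, 148, 150, 150, 152, 159, 163, 176, 198, 210, 211, 217, 221, 221, 216, 208, 200, 187, 130, 82, 77, 77, 76, 78, 78, 78, 78, 80, 81, 81, 83, 85, 85, 85]
```

```bash
cat > b5.py <<'E'
from b3 import *
z=np.linspace(-.005,.045,40)
def res(p):
    def vert(X,Y,vs): q=proj(place(np.c_[0*z+X,0*z+Y,z],p),'scene');o=np.argsort(q[:,1]);return np.interp(vs,q[o,1],q[o,0])
    return np.r_[vert(-.025,-.02,[214,220])-[255.8,255.7],vert(.025,-.02,[208,214,220])-[284,283.6,283.2],
      rows(p,-.02,.006,(262,267,272,277))-[228,226.8,225.6,224],rows(p,-.02,.041,(262,267,272))-[208.2,207.3,206]]
for pri in(0,300):
    f=lambda p:np.r_[res(p),pri*(p[3]-.0006)]
    r=least_squares(f,[.003,.035,0,0],x_scale=[1e-3,1e-3,.05,1e-3]);p=r.x
    print(r.cost.round(2),(p[[0,1,3]]*1e3).round(1),np.degrees(p[2]).round(1),res(p).round(1))
E
python3 b5.py
```

```text
0.11 [-19.4  50.2 -14.3] 6.4 [ 0.1 -0.1  0.  -0.  -0.1  0.2  0.  -0.2 -0.   0.2 -0.2 -0.1]
0.71 [ 1.6 36.7 -0.3] 2.8 [ 0.5  0.6 -0.6 -0.4 -0.2  0.3  0.  -0.2 -0.   0.2 -0.2 -0.2]
```

```bash
cat >> b5.py <<'E'
print('--- tilt fixed 0')
for dx in(0,.0006,.0012):
    for b in(0,1):
        f=lambda p:res([p[0],p[1],-.005,dx])
        r=least_squares(f,[.003,.035],x_scale=[1e-3,1e-3]);print(dx,r.cost.round(2),(r.x*1e3).round(1))
        break
g=cv2.imread('pics/s8.png',0)
for v in(230,234,238): print(v,g[v,240:292].tolist())
def vert(p,X,Y,vs): q=proj(place(np.c_[0*z+X,0*z+Y,z],p),'scene');o=np.argsort(q[:,1]);return np.interp(vs,q[o,1],q[o,0])
print(vert([0,0,0,0],-.025,-.02,[230,234,238]),vert([0,0,0,0],.025,-.02,[230,234,238]))
E
python3 b5.py
```

```text
0.11 [-19.4  50.2 -14.3] 6.4 [ 0.1 -0.1  0.  -0.  -0.1  0.2  0.  -0.2 -0.   0.2 -0.2 -0.1]
0.71 [ 1.6 36.7 -0.3] 2.8 [ 0.5  0.6 -0.6 -0.4 -0.2  0.3  0.  -0.2 -0.   0.2 -0.2 -0.2]
--- tilt fixed 0
0 1.06 [ 0.9 35.5]
0.0006 1.07 [ 1.8 34.9]
0.0012 1.08 [ 2.8 34.4]
230 [188, 197, 195, 160, 146, 129, 122, 122, 115, 107, 116, 123, 123, 121, 113, 126, 180, 203, 184, 172, 179, 177, 159, 144, 149, 149, 139, 144, 148, 148, 149, 162, 155, 144, 147, 149, 150, 149, 150, 150, 149, 150, 150, 148, 127, 95, 75, 72, 74, 75, 76, 76]
234 [106, 101, 101, 101, 102, 109, 120, 122, 122, 121, 122, 123, 120, 121, 123, 122, 118, 131, 145, 148, 148, 149, 148, 148, 148, 148, 149, 148, 148, 148, 149, 149, 149, 149, 150, 149, 150, 150, 149, 149, 149, 150, 146, 161, 244, 252, 252, 254, 248, 217, 148, 94]
238 [65, 71, 71, 70, 66, 96, 116, 83, 83, 111, 121, 122, 121, 119, 122, 122, 122, 131, 145, 148, 149, 148, 149, 148, 148, 149, 149, 148, 149, 149, 149, 149, 149, 148, 150, 150, 150, 149, 150, 150, 149, 150, 148, 155, 224, 251, 253, 252, 252, 251, 251, 252]
[256.84632945 256.93515594 257.02381198] [283.55898495 283.55115781 283.54324151]
```

Request:
{"fn": "servo_tool", "kwargs": {
  "targets": [
    {"hand":0.2,"x":-0.001,"y":0,"z":0.001,"roll":-0.0005},
    {"hand":0.2,"x":-0.0025,"y":0,"z":0.002,"roll":-0.001},
    {"hand":0.2,"x":-0.0025,"y":0,"z":0.002,"roll":-0.001},
    {"hand":0.2,"x":-0.0025,"y":0,"z":0.002,"roll":-0.001},
    {"hand":0.2,"x":-0.0025,"y":0,"z":0.002,"roll":-0.001},
    {"hand":0.2,"x":-0.0025,"y":0,"z":0.002,"roll":-0.001}
  ]
}}

```text
time: 27.23
tool_pos: [0.4627, 0.1135, 0.0592]
tcp_rot: [-2.193, -2.249, 0.0]
wrist_force: [-0.0, -0.6, -3.3]
width: 0.57
grip_force: 83.0
```

```bash
python3 st.py .4628 .1133 .0593 91.4; python3 diff.py|head -4
python3 - <<'E'
import cv2
g=cv2.imread('pics/last.png',0);a=cv2.imread('pics/s8.png',0)
for u in(262,267,272): print(u,g[203:232,u].tolist())
print('post change',cv2.absdiff(g[170:185,318:345],a[170:185,318:345]).mean())
E
```

```text
t 27.23 pos [0.4627 0.1135 0.0592] hdg 91.45 zax [-0. -0. -1.] F [-0.  -0.6 -3.3] w 48.5 g 83.0 q6 0.16
cmd x,y,z [-0.0005  0.0003 -0.0002] roll 0.0003
left [0. 0.] 0.98
front [0. 0.] 1.0
right [0. 0.] 1.0
cheekR [0. 0.] 0.96
262 [114, 141, 196, 221, 221, 220, 190, 157, 151, 149, 149, 150, 150, 150, 150, 150, 150, 149, 149, 150, 150, 150, 150, 150, 149, 150, 174, 209, 207]
267 [112, 183, 221, 223, 227, 188, 145, 151, 149, 143, 146, 149, 149, 150, 150, 150, 150, 149, 150, 150, 150, 149, 150, 149, 152, 184, 209, 194, 143]
272 [187, 222, 222, 214, 167, 139, 149, 138, 134, 144, 150, 150, 150, 149, 150, 149, 150, 149, 149, 150, 150, 150, 150, 173, 211, 215, 179, 128, 100]
post change 10.306172839506173
```

Run:
```python
import cv2
g=cv2.imread('pics/last.png',0);a=cv2.imread('pics/s8.png',0)
for v in(187,185): print(v,a[v,316:345].tolist(),g[v,316:345].tolist())
for u in(330,340,352): print(u,a[170:195,u].tolist(),g[170:195,u].tolist())
```

```text
187 [39, 40, 39, 38, 45, 93, 135, 151, 176, 225, 234, 231, 226, 221, 211, 204, 209, 217, 213, 178, 153, 145, 124, 109, 99, 93, 81, 65, 52] [82, 82, 82, 81, 81, 107, 136, 151, 176, 226, 236, 232, 227, 222, 212, 205, 209, 217, 213, 179, 153, 144, 125, 114, 106, 101, 94, 86, 81]
185 [39, 39, 38, 38, 39, 70, 128, 163, 237, 250, 250, 249, 248, 247, 245, 245, 243, 240, 236, 234, 233, 228, 222, 214, 202, 190, 178, 164, 153] [70, 76, 80, 80, 80, 95, 140, 171, 238, 249, 250, 249, 249, 247, 246, 245, 243, 240, 237, 235, 233, 228, 223, 214, 203, 191, 178, 165, 154]
330 [53, 47, 53, 63, 69, 67, 70, 69, 55, 42, 35, 34, 89, 225, 250, 245, 235, 211, 169, 148, 150, 156, 157, 160, 160] [53, 48, 53, 63, 68, 67, 70, 69, 73, 78, 78, 73, 109, 227, 249, 246, 236, 212, 170, 148, 152, 156, 158, 162, 160]
340 [73, 74, 74, 75, 73, 74, 74, 73, 73, 76, 132, 234, 250, 245, 232, 202, 153, 99, 51, 36, 37, 38, 38, 37, 38] [73, 74, 75, 75, 74, 74, 75, 73, 73, 76, 132, 235, 250, 246, 233, 203, 154, 106, 77, 75, 77, 77, 77, 77, 77]
352 [135, 136, 135, 135, 135, 135, 135, 134, 129, 131, 136, 138, 137, 131, 121, 116, 130, 139, 139, 138, 138, 138, 137, 138, 136] [135, 137, 136, 136, 136, 134, 133, 145, 228, 249, 245, 235, 210, 160, 124, 116, 129, 140, 138, 137, 137, 138, 137, 137, 137]
```

The post has not moved; only the gripper's shadow has. The block is held level over the seat, so I hand in.

```bash
python3 -c "
from workcell import ticket
print(ticket.finish_job())"
```

```text
the job is handed in; nothing more can be done
None
```

I handed the job in at 27 s. The post lies in both notches of the rest, centred to about 1 mm. The vee block is rocked free and held level about 2 cm above the cheeks, over its seat to within 1–2 mm, and the nest showed no movement in any scene picture. The arm can't tilt its tool, so the block is gripped across x, not y. On the way out it dropped back several times and was levelled by pressing one foot on a cheek at about 20 N.

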